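# Undo the swivel hasp and open the tool chest

## Robot

A 6-joint arm with a two-finger parallel gripper is mounted at the origin on the work surface. World frame = base frame: x ahead of the robot, y to its left, z up, the work surface at z = 0. Lengths are in m, angles in rad, forces in N, time in s.
With the tool pointing down it reaches from about 0.375 to 0.9 m from the base axis. Payload 3.1 kg.
Tool frame: the origin (TCP) lies midway between the tips of the shut fingers; the grasp point (between the pads) lies 19 mm behind it; z points along the fingers, y is the direction in which the jaws open and shut (so a half turn about z gives the same grasp; the last joint's range is limited). The gripper opens to 85 mm and grips with 20 to 120 N. Pads are 22 mm wide; open, the fingers measure 114 mm over their backs; the gripper's body (76 mm by 85 mm) begins 54 mm behind the grasp point. The pads swing forward as they close: fully open they stand 13 mm farther back than shut.
Start: joints at [-1.502, 0.527, 1.433, -0, 1.181, -0.178], TCP at [0.153, -0.606, 0.231] pointing down, gripper open.
Joint ranges: [-3.08, 3.08], [-0.75, 2.2], [0.22, 2.44], [-1.43, 4.57], [0, 2.65], [-2.85, 2.85]. Speed limits (rad/s): [2.79, 2.79, 3.14, 3.14, 3.14, 3.14].

## Interface

Orientations are given as a unit quaternion [x, y, z, w].
In Python, from station import manip gives the robot as it stands.
- The arm moves only by the tool servo_tool, never from a script. Its argument "motion" is a list of rows, each a list of 7 numbers: the shift along the tool's x, y, z in mm, then the turn, a rotation vector about the tool's x, y, z in rad, then the opening, from -1 (shut) to 1 (fully open), so that 0 is half open. In form: [[x, y, z, rx, ry, rz, hand], ...]. A call has 1 to 12 rows; each row shifts and turns the pose as measured when the row begins, along the tool's axes as they then stand; what a row does not reach is not made up. A row lasts 1/12 s, in which the tool goes at most 41.7 mm and 7.16 degrees, less where a joint would pass 70% of its speed; a pose out of reach is approached as far as the arm can. A call with a gripper value outside its range is refused whole. The fingers move at their own pace and stop on an object; "grip_force" is the grip in N (left out, the last holds). Time passes only in rows, so rows that do not move let the fingers close. It gives the time, the measured TCP pose, the force and the opening at its end, in the units of the state.
- manip.sense(): the state, without advancing time (a new reading comes with each control period).
- manip.snapshot(name): name is "side" or "top"; returns a dict with "frame" (400x640x3 uint8, red, green, blue), "mtx" (3x3 intrinsics, pixels), "world_from_camera" (4x4, takes a point from camera to world coordinates). Camera axes: x right, y up, looking along -z (the intrinsics and any distortion apply to the point x, -y, -z); pixel columns grow to the right and rows downward; lengths in m; the calibration is good to about 2 mm. A picture is of the moment at which its call begins. There is no depth.
- manip.sign_off(): hands the job in, once; it reports no verdict.
The state is a dict: "t": time; "q": joint angles; "qd": joint speeds; "tau": joint torques, N m; "tcp_pos": TCP position; "tool_rot": TCP orientation; "force": force on the tool from outside, world axes, zero at the start; "ft_torque": the same for the moment, N m; "finger_gap": opening from 0.0 (shut) to 1.0 (fully open).
Only numpy, scipy, OpenCV 4.12 (cv2) and the standard library are available. Lean on these libraries where they do the work, as an engineer would, in place of code of your own. Each camera call takes 0.05 s, during which the arm holds its last target.

## Task

Open the steel tool chest on the bench: turn its swivel staple until it lines up with the slot in the hasp strap, flip the strap off the staple and fold it right back onto the lid, and only then raise the lid all the way to its stop and leave it standing open. Leave the can, the spool and the jar around the chest where they are.

Things in the scene. Friction and masses are not known exactly. Their poses are not given: they have to be found in the camera images.
- chest: Fixed grey-green steel tool chest, 400 wide (y), 262 deep (x), 162 high with lid. Origin: centre of underside; x to the back, z up. From x=-39 z=162 (lid's front edge) its front slopes down 40 deg below level to x=-131 z=85, then drops upright. Flat lid, hinged at the back. Slope normal leans 40 deg from vertical to -x.
- staple_eye (a point): Centre of the brass padlock eye of the swivel staple, on the slope 45 mm below the lid's edge. Eye: plate 26 long, 8 thick, standing 9 to 27 mm off the slope (centre 18); strap's top face is 6 mm off. Turns about the slope normal (own z, outward). Own x: thickness, y: length.
- staple (a joint): Turn of the eye, rad: 0 crosswise (length along chest y), locking the strap; 1.571 (a stop) in line with the slot, free. Grows anticlockwise looking onto the slope. Stiff: takes about 0.15 N m, so a light pinch slips or lags; stays put. Within about 0.15 of 1.571 the strap passes over it.
- strap_hinge (a point): Middle of the strap's hinge pin, parallel to chest y, on the lid's front edge, 5 mm off the slope. The strap moves with the lid. Own frame turns with the strap: -x runs along it to the lip, z is its outer face (the slope normal while shut).
- strap_lip (a point): Middle of the bent-out lip ending the steel hasp strap, 88 mm from the pin, 9.5 mm off the slope when shut. Strap 40 wide, 4 thick, 93 long; slot 14 x 38 mm, 29 to 67 from the pin; lip 16 long, bent out 50 deg, top 16 mm off the slope. Side edges can be pinched; 2 mm gap under the strap.
- strap (a joint): Fold of the strap about its pin, rad: 0 flat on the slope over the staple; 1.57 square to the slope; 2.27 upright; 3.74 folded back, lip resting on the lid. Loose hinge, 90 g: below 2.27 it falls back, beyond about 2.5 it falls onto the lid.
- lid_hinge (a point): Middle of the lid's rear hinge line (parallel to chest y), at chest x=131, z=150. Own frame turns with the lid.
- handle_left (a point): Middle of the bow handle's bar at the chest's +y side of the lid: round bar 10 mm thick, 80 long along chest y, axis 35 mm above the lid's top face, 140 mm in front of the hinge line, 125 mm from the middle. Moves with the lid.
- handle_right (a point): The same bow handle at the chest's -y side, 125 mm from the middle. Either handle opens the lid.
- lid (a joint): Lid angle, rad: 0 shut, 1.2 fully open (stop). About 0.8 kg on stiff friction hinges: takes about 12 N at a handle and stays wherever it is left.
- spray_can: Loose dark red spray can with white cap, 64 dia., 192 high. Origin: centre of underside.
- spool: Loose copper wire spool with white flanges, 72 dia., 60 high. Origin: centre of underside.
- jar: Loose amber jar, 68 dia., 90 high. Origin: centre of underside.

How it is judged:
On the way, in this order (a step that is already met when the one before it is completed fails the run):
1. the staple is turned in line with the slot, the strap still lying over it (value of joint staple above 1.3 rad and value of joint strap below 0.15 rad), for 0.2 s.
2. the strap is folded right back onto the lid, the lid still shut (value of joint strap above 3.4 rad and value of joint lid below 0.1 rad), for 0.2 s.
At the end, for the whole second after the job is handed in: The lid stands still and open, at 1.08 rad or more (stop at 1.2); the strap is folded back onto the lid (over 3.4 rad); can, spool and jar upright and within 15 mm of where they stood (value of joint lid above 1.08 rad and value of joint strap above 3.4 rad and velocity of joint lid between -0.05 and 0.05 rad/s and distance of each of spray_can, spool, jar from where it was at the start of the episode below 0.015 m and angle between each of spray_can, spool, jar's own z axis and vertical below 0.2 rad); the robot touches nothing.
It fails at once if the lid is lifted before the strap is folded back (value of joint lid above 0.1 rad and value of joint strap below 2.8 rad).
It fails at once if the can, spool or jar is pushed more than 15 mm or knocked over (distance of any of spray_can, spool, jar from where it was at the start of the episode above 0.015 m).
It also fails if it takes over 69 s, if anything falls off the work surface, if the arm or the gripper's body presses on something with over 40 N, if the wrist force passes 120 N, or if a joint passes its speed limit or range.

## Working session

There is one attempt and no reset: what is moved stays moved. The work goes in short steps, Python scripts to look and compute and a tool call to move; the robot and the scene stay as the last step left them, time stands still between calls to the robot, and variables do not carry over. Pictures are saved under pics/ and viewed, and the job is handed in when it is done.

Besides the shell and the picture viewer there is one more tool, called after "Emit:" by a JSON object that holds its "fn" and its "kwargs", one argument or row to a line. servo_tool: Moves the arm, as the interface text tells. Its arguments: {"type":"object","properties":{"motion":{"type":"array"},"grip_force":{"type":"number"}},"required":["motion"]}

```bash
mkdir -p pics; ls
python3 - <<'E'
from station import manip
import cv2,numpy as np
np.set_printoptions(precision=4,suppress=True)
for n in("side","top"):
    s=manip.snapshot(n); cv2.imwrite(f"pics/{n}0.png",s["frame"][:,:,::-1]); print(n,s["mtx"],s["world_from_camera"],[k for k in s])
print(manip.sense())
E
```

```text
pics
side [[488.8044   0.     317.3755]
 [  0.     488.8044 199.56  ]
 [  0.       0.       1.    ]] [[-0.7604  0.4491 -0.4692 -0.0285]
 [-0.6495 -0.5273  0.5478  0.78  ]
 [-0.0014  0.7213  0.6927  1.0212]
 [ 0.      0.      0.      1.    ]] ['frame', 'mtx', 'world_from_camera']
top [[381.6409   0.     320.1112]
 [  0.     381.6409 198.248 ]
 [  0.       0.       1.    ]] [[ 0.0091  0.9965 -0.083   0.5182]
 [-0.9999  0.0082 -0.011   0.0969]
 [-0.0103  0.0831  0.9965  0.9227]
 [ 0.      0.      0.      1.    ]] ['frame', 'mtx', 'world_from_camera']
{'t': 0.1, 'q': array([-1.5015,  0.5284,  1.4338,  0.    ,  1.1814, -0.1785]), 'qd': array([ 0.0031, -0.0019, -0.0027,  0.0008, -0.0025, -0.0011]), 'tau': array([  0.0007, -44.3303, -17.8587,  -0.0003,   0.0039,  -0.    ]), 'tcp_pos': array([ 0.1533, -0.6053,  0.2304]), 'tool_rot': array([ 0.9923,  0.1236,  0.0001, -0.001 ]), 'force': array([ 0.3322, -0.5878,  0.5776]), 'ft_torque': array([-0.019 , -0.0671, -0.0555]), 'finger_gap': 0.9996155640033647}
```

View pics/side0.png

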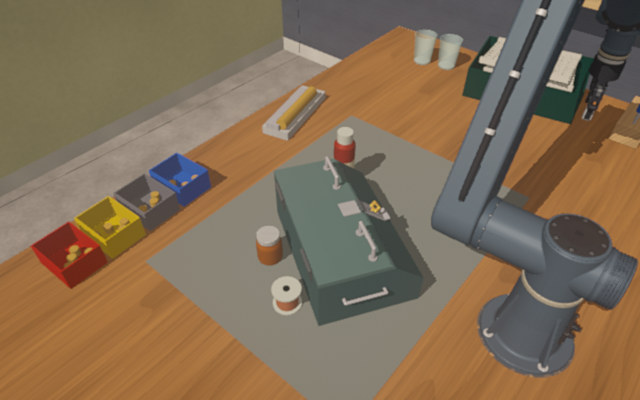

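View pics/top0.png

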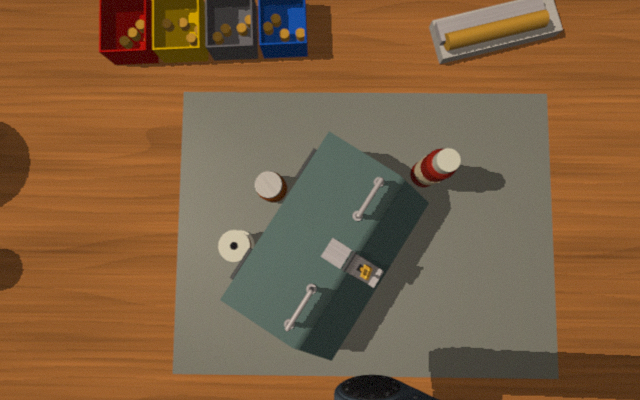

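```bash
cat > h.py <<'E'
from station import manip
import cv2,numpy as np
from scipy.spatial.transform import Rotation as R
np.set_printoptions(precision=4,suppress=True)
def ray(s,px):
    K=s["mtx"];T=s["world_from_camera"]
    d=np.linalg.inv(K)@np.array([px[0],px[1],1.]);d=np.array([d[0],-d[1],-d[2]])
    return T[:3,3],T[:3,:3]@d
def onz(s,px,z):
    o,d=ray(s,px);return o+d*(z-o[2])/d[2]
def proj(s,P):
    T=s["world_from_camera"];p=T[:3,:3].T@(np.asarray(P)-T[:3,3]);p=s["mtx"]@np.array([p[0],-p[1],-p[2]]);return p[:2]/p[2]
def tri(s1,p1,s2,p2):
    o1,d1=ray(s1,p1);o2,d2=ray(s2,p2)
    A=np.stack([d1,-d2],1);t=np.linalg.lstsq(A,o2-o1,rcond=None)[0]
    a=o1+d1*t[0];b=o2+d2*t[1];return (a+b)/2,np.linalg.norm(a-b)
def crop(s,name,x0,y0,x1,y1,k):
    c=s["frame"][y0:y1,x0:x1,::-1];cv2.imwrite("pics/"+name,cv2.resize(c,None,fx=k,fy=k,interpolation=cv2.INTER_CUBIC))
E
python3 - <<'E'
from h import *
s=manip.snapshot("side");t=manip.snapshot("top")
crop(t,"t1.png",270,160,450,360,3.0) if 0 else crop(t,"t1.png",210,120,450,370,2.4)
crop(t,"t2.png",310,225,400,295,8)
crop(s,"s2.png",320,150,420,270,5)
crop(s,"s3.png",250,110,430,330,2.7)
E
```

```text
(no output)
```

View pics/t1.png

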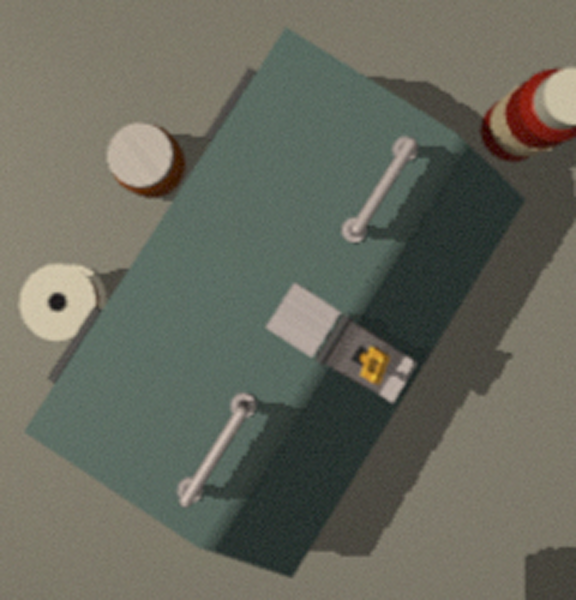

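View pics/t2.png

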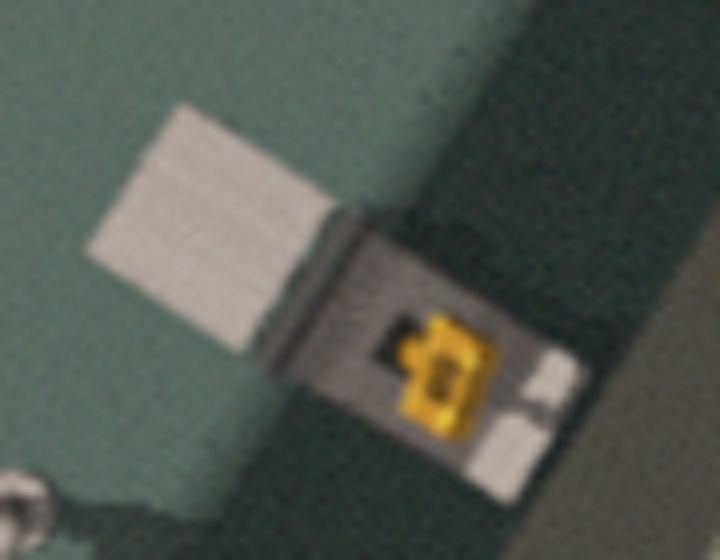

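View pics/s2.png

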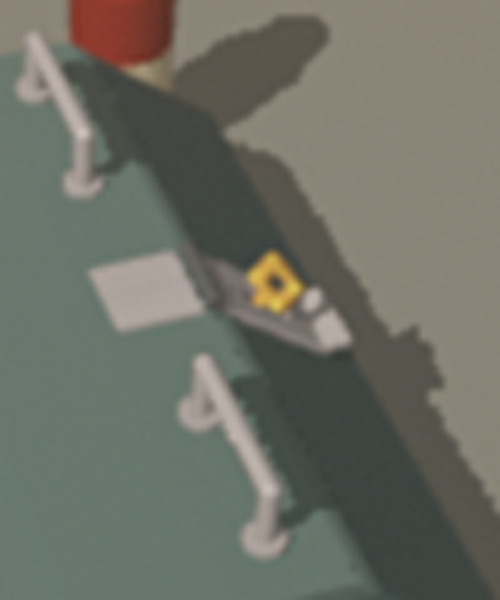

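View pics/s3.png

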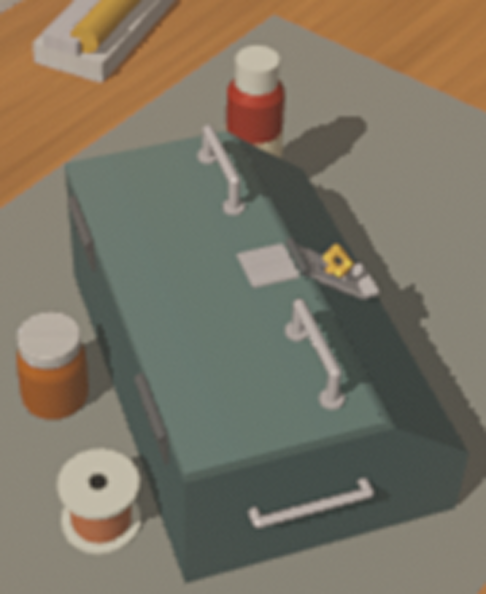

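```bash
cat > pose.py <<'E'
from h import *
s=manip.snapshot("side");t=manip.snapshot("top")
tp=lambda p:(210+p[0]/2.4-.3,120+p[1]/2.4-.3)
s2=lambda p:(320+p[0]/5-.4,150+p[1]/5-.4)
s3=lambda p:(250+p[0]/2.7-.3,110+p[1]/2.7-.3)
C=[(t,tp,(406,143),-9,-165,197),(t,tp,(352,230),-9,-85,197),(t,tp,(245,402),-9,85,197),(t,tp,(186,500),-9,165,197),
(t,tp,(286,27),131,-200,162),(t,tp,(25,432),131,200,162),(t,tp,(210,548),-39,200,162),(t,tp,(463,137),-39,-200,162),(t,tp,(524,200),-131,-200,85),(t,tp,(292,577),-131,200,85),
(s,s2,(33,37),-9,-165,197),(s,s2,(85,133),-9,-85,197),(s,s2,(203,358),-9,85,197),(s,s2,(270,492),-9,165,197),
(s,s3,(66,167),131,-200,162),(s,s3,(185,475),131,200,162),(s,s3,(395,425),-39,200,162),(s,s3,(467,452),-131,200,85)]
W=np.array([onz(c,f(p),z/1e3)[:2] for c,f,p,x,y,z in C]);M=np.array([[x,y] for *_,x,y,z in C])/1e3
def fit(i):
    w,m=W[i],M[i];H=((m-m.mean(0)).T@(w-w.mean(0)))
    a=np.arctan2(H[0,1]-H[1,0],H[0,0]+H[1,1]);r=np.array([[np.cos(a),-np.sin(a)],[np.sin(a),np.cos(a)]])
    o=w.mean(0)-r@m.mean(0);return a,o,(w-o-(r@m.T).T)*1e3
for i in (range(18),range(10),range(10,18),[0,1,2,3,10,11,12,13]):
    a,o,e=fit(list(i));print(a,o);print(e.T)
E
python3 pose.py
```

```text
1.0181941695528558 [0.4802 0.0836]
[[ 0.0838 -1.5257  8.312   1.2817 -0.4102  1.5112  0.4581 -3.8236 -2.2484
   1.5628  2.8242  0.6886  3.699   0.2183 -5.8581  0.4295 -9.1176  1.9142]
 [ 3.5709  4.4955 -1.5156  1.3401 -1.2849 -0.3569 -8.2801 -5.1065  2.2166
   2.0449 -1.4807 -0.7076 -1.6568  2.5705  3.0992  1.9059 -3.4358  2.5811]]
1.0157496849150376 [0.4807 0.0833]
[[-0.2292 -1.9415  7.6776  0.5444 -0.9693  0.4378 -0.2619 -4.0292 -2.2628
   1.0342]
 [ 4.2046  4.9629 -1.4016  1.2878 -0.3984 -0.3021 -8.4438 -4.4386  2.7662
   1.7629]]
1.0212334289965572 [0.4796 0.0841]
[[ 3.0909  1.0826  4.3635  1.0101 -5.2847  1.6395 -8.3477  2.4458]
 [-2.3714 -1.3912 -1.9002  2.5343  1.8951  1.7375 -3.3337  2.8296]]
1.0167086094058968 [0.4821 0.0844]
[[-1.7352 -3.4071  6.2979 -0.7949  1.0053 -1.1928  1.6849 -1.8582]
 [ 2.9524  3.7759 -2.45    0.3045 -2.0992 -1.4273 -2.5913  1.5349]]
```

```bash
cat >> h.py <<'E'
YAW=1.018;O=np.array([.4805,.0835,0])
RC=R.from_euler('z',YAW).as_matrix()
def cw(x,y,z): return O+RC@(np.array([x,y,z])/1e3)
c4,s4=np.cos(np.deg2rad(40)),np.sin(np.deg2rad(40))
def sl(d,y,h): # slope: d mm below lid edge, h off slope
    return cw(-39-c4*d-s4*h,y,162-s4*d+c4*h)
E
cat > ov.py <<'E'
from h import *
import sys
s=manip.snapshot("side");t=manip.snapshot("top")
pts=[cw(131,-200,162),cw(131,200,162),cw(-131,-200,85),cw(-131,200,85),sl(45,0,18),sl(45,0,27),sl(93,20,4),sl(93,-20,4),sl(0,20,6),sl(0,-20,6)]+[cw(-9,y,197) for y in(-165,-85,85,165)]
for n,c,b,k in(("t",t,(210,120,450,370),2.4),("s",s,(250,110,430,330),2.7)):
    im=cv2.resize(c["frame"][b[1]:b[3],b[0]:b[2],::-1],None,fx=k,fy=k,interpolation=cv2.INTER_CUBIC)
    for p in pts:
        q=(proj(c,p)-b[:2]+.4)*k; cv2.drawMarker(im,tuple(int(v) for v in np.round(q)),(255,0,255),0,9,1)
    cv2.imwrite(f"pics/ov_{n}{sys.argv[1]}.png",im)
print(sl(45,0,18),sl(88,0,9.5),sl(0,0,5),cw(-9,125,197),cw(-9,-125,197))
def blob(c,b,lo,hi):
    h=cv2.cvtColor(c["frame"],cv2.COLOR_RGB2HSV);m=cv2.inRange(h,lo,hi);k=np.zeros_like(m);k[b[1]:b[3],b[0]:b[2]]=1
    y,x=np.nonzero(m*k);return x.mean(),y.mean(),len(x)
bt=blob(t,(340,250,400,300),(18,150,120),(32,255,255));bs=blob(s,(360,190,400,230),(18,130,100),(32,255,255))
print(bt,bs,tri(t,bt[:2],s,bs[:2]))
E
python3 ov.py 0
```

```text
[0.4358 0.0111 0.1469] [ 0.4214 -0.0123  0.1127] [0.4583 0.0476 0.1658] [0.3694 0.1415 0.197 ] [0.5822 0.0102 0.197 ]
(np.float64(364.99056603773585), np.float64(271.35849056603774), 106) (np.float64(374.65277777777777), np.float64(206.31944444444446), 72) (array([0.4363, 0.0141, 0.1479]), np.float64(0.000565706396464209))
```

View pics/ov_t0.png

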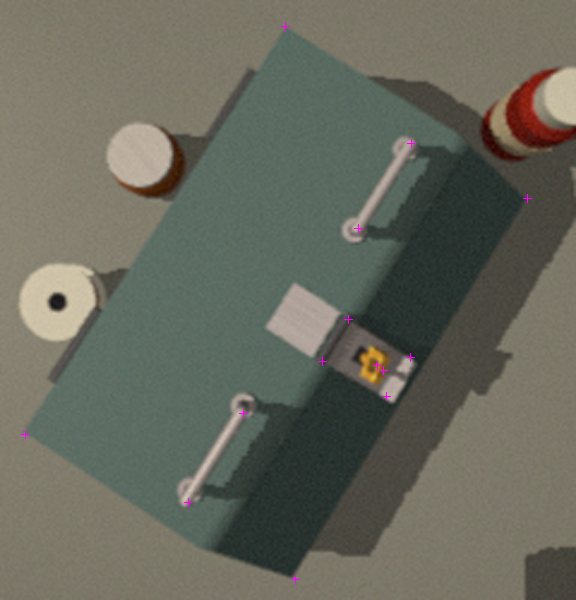

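View pics/ov_s0.png

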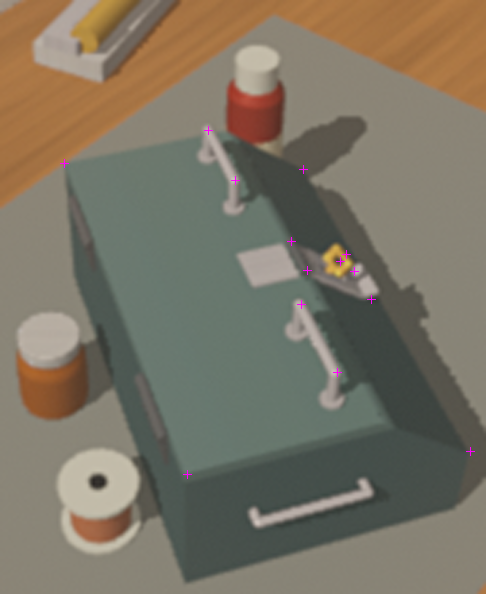

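```bash
cat >> h.py <<'E'
EYE_OFF=np.array([.0003,.0015,.0005])  # measured eye shift, split with the model
def sp(d,y,h): return sl(d,y,h)+EYE_OFF
# tool orientation: tilt a deg from vertical (tool z leans to chest +x going down), tool x = -chest y
def rot(a,turn=0.):
    a=np.deg2rad(a);z=np.array([np.sin(a),0,-np.cos(a)]);x=np.array([0,-1.,0]);y=np.cross(z,x)
    return R.from_matrix(RC@np.stack([x,y,z],1))*R.from_euler('z',-turn)
def delta(p,r):
    m=manip.sense();R0=R.from_quat(m["tool_rot"])
    return R0.inv().apply(p-m["tcp_pos"])*1e3,(R0.inv()*r).as_rotvec()
def plan(p,r,N):
    from scipy.linalg import logm,expm
    t,v=delta(p,r);T=np.eye(4);T[:3,:3]=R.from_rotvec(v).as_matrix();T[:3,3]=t
    D=expm(np.real(logm(T))/N);print("total",t,v,"per row",D[:3,3],R.from_matrix(D[:3,:3]).as_rotvec())
def st():
    m=manip.sense();print("t",m["t"],"q",m["q"],"tcp",m["tcp_pos"],"F",m["force"],"gap",m["finger_gap"])
E
python3 - <<'E'
from h import *
st();plan(sp(45,0,110),rot(40),24)
E
```

```text
t 0.4 q [-1.5015  0.5277  1.4329  0.      1.1814 -0.1785] tcp [ 0.1533 -0.6058  0.2312] F [-0.3569 -0.9997  1.2261] gap 1.0022518427205707
total [ 383.4057 -488.9659   13.5143] [0.6595 0.2792 0.7671] per row [  7.328  -24.3014   9.4272] [0.0275 0.0116 0.032 ]
```

Emit:
{"fn": "servo_tool", "kwargs": {
  "motion": [
    [7.3, -24.3, 9.4, 0.0275, 0.0116, 0.032, -0.3],
    [7.3, -24.3, 9.4, 0.0275, 0.0116, 0.032, -0.3],
    [7.3, -24.3, 9.4, 0.0275, 0.0116, 0.032, -0.3],
    [7.3, -24.3, 9.4, 0.0275, 0.0116, 0.032, -0.3],
    [7.3, -24.3, 9.4, 0.0275, 0.0116, 0.032, -0.3],
    [7.3, -24.3, 9.4, 0.0275, 0.0116, 0.032, -0.3],
    [7.3, -24.3, 9.4, 0.0275, 0.0116, 0.032, -0.3],
    [7.3, -24.3, 9.4, 0.0275, 0.0116, 0.032, -0.3],
    [7.3, -24.3, 9.4, 0.0275, 0.0116, 0.032, -0.3],
    [7.3, -24.3, 9.4, 0.0275, 0.0116, 0.032, -0.3],
    [7.3, -24.3, 9.4, 0.0275, 0.0116, 0.032, -0.3],
    [7.3, -24.3, 9.4, 0.0275, 0.0116, 0.032, -0.3]
  ],
  "grip_force": 80
}}

```text
t: 1.4
tcp_pos: [0.2271, -0.295, 0.1689]
tool_rot: [0.981, -0.08, 0.051, -0.169]
force: [0.1, 0.2, -0.5]
finger_gap: 0.353
```

Run:
```python
from h import *
st();plan(sp(45,0,110),rot(40),13)
```

```text
t 1.4 q [-1.3782  0.4163  1.9784  0.2159  1.0604  0.2202] tcp [ 0.2271 -0.295   0.1689] F [ 0.053   0.2221 -0.5346] gap 0.3529681364448066
total [ 133.376  -280.8701   60.0978] [0.3319 0.1262 0.364 ] per row [  6.2327 -22.2373   8.514 ] [0.0255 0.0097 0.028 ]
```

Emit:
{"fn": "servo_tool", "kwargs": {
  "motion": [
    [6.2, -22.2, 8.5, 0.0255, 0.0097, 0.028, -0.3],
    [6.2, -22.2, 8.5, 0.0255, 0.0097, 0.028, -0.3],
    [6.2, -22.2, 8.5, 0.0255, 0.0097, 0.028, -0.3],
    [6.2, -22.2, 8.5, 0.0255, 0.0097, 0.028, -0.3],
    [6.2, -22.2, 8.5, 0.0255, 0.0097, 0.028, -0.3],
    [6.2, -22.2, 8.5, 0.0255, 0.0097, 0.028, -0.3],
    [6.2, -22.2, 8.5, 0.0255, 0.0097, 0.028, -0.3],
    [6.2, -22.2, 8.5, 0.0255, 0.0097, 0.028, -0.3],
    [6.2, -22.2, 8.5, 0.0255, 0.0097, 0.028, -0.3],
    [6.2, -22.2, 8.5, 0.0255, 0.0097, 0.028, -0.3],
    [6.2, -22.2, 8.5, 0.0255, 0.0097, 0.028, -0.3],
    [6.2, -22.2, 8.5, 0.0255, 0.0097, 0.028, -0.3]
  ]
}}

```text
t: 2.4
tcp_pos: [0.3973, -0.0474, 0.2145]
tool_rot: [0.908, -0.252, 0.094, -0.32]
force: [0.0, -1.4, 0.7]
finger_gap: 0.349
```

Run:
```python
from h import *
st();plan(sp(45,0,60),rot(40),4)
```

```text
t 2.4 q [-0.9147  0.3492  2.1477  0.7417  1.0605  0.6866] tcp [ 0.3973 -0.0474  0.2145] F [ 0.0338 -1.367   0.664 ] gap 0.34892853017586933
total [  1.6035 -12.5249  55.1797] [ 0.0173 -0.0022  0.0115] per row [ 0.3989 -3.0434 13.8148] [ 0.0043 -0.0006  0.0029]
```

Emit:
{"fn": "servo_tool", "kwargs": {
  "motion": [
    [0.4, -3.1, 10, 0.0045, 0, 0.003, -0.3],
    [0.4, -3.1, 10, 0.0045, 0, 0.003, -0.3],
    [0.4, -3.1, 10, 0.0045, 0, 0.003, -0.3],
    [0.4, -3.1, 10, 0.0045, 0, 0.003, -0.3],
    [0, 0, 0, 0, 0, 0, -0.3]
  ]
}}

```text
t: 2.82
tcp_pos: [0.4206, -0.016, 0.1926]
tool_rot: [0.905, -0.254, 0.097, -0.328]
force: [0.0, -0.1, -0.3]
finger_gap: 0.35
```

Run:
```python
from h import *
st();plan(sp(45,0,11),rot(40),6)
s=manip.snapshot("side");t=manip.snapshot("top")
crop(t,"t3.png",300,200,420,320,5);crop(s,"s4.png",320,130,440,270,4)
```

```text
t 2.8167 q [-0.8162  0.414   2.1682  0.8524  0.9718  0.6561] tcp [ 0.4206 -0.016   0.1926] F [ 0.0396 -0.0748 -0.315 ] gap 0.35024359372931185
total [-2.2038  4.1514 62.5333] [ 0.0005 -0.0059  0.008 ] per row [-0.3393  0.6951 10.423 ] [ 0.0001 -0.001   0.0013]
```

View pics/t3.png

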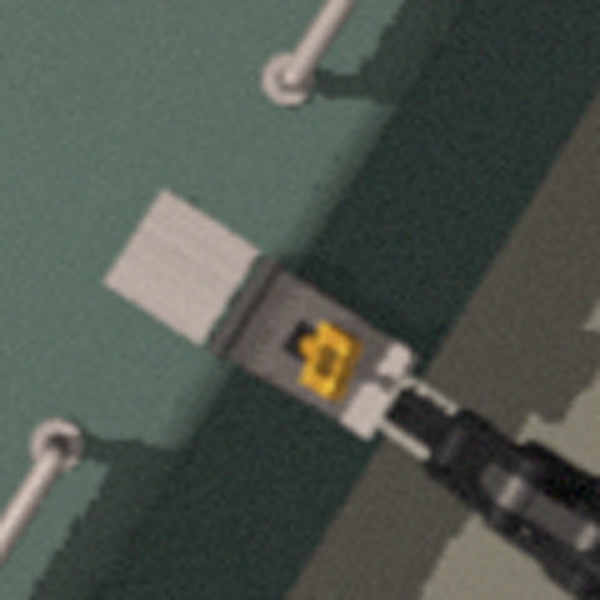

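View pics/s4.png

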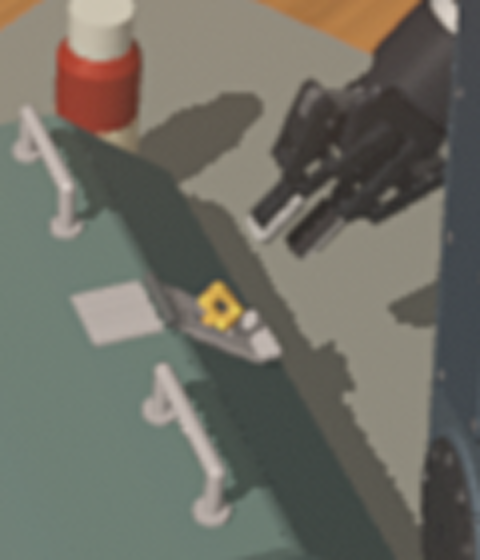

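Emit:
{"fn": "servo_tool", "kwargs": {
  "motion": [
    [-0.4, 0.7, 10, 0, -0.001, 0.0013, -0.3],
    [-0.4, 0.7, 10, 0, -0.001, 0.0013, -0.3],
    [-0.4, 0.7, 10, 0, -0.001, 0.0013, -0.3],
    [-0.4, 0.7, 8, 0, -0.001, 0.0013, -0.3],
    [-0.4, 0.7, 4, 0, -0.001, 0.0013, -0.3],
    [0, 0, 0, 0, 0, 0, -0.3]
  ]
}}

```text
t: 3.42
tcp_pos: [0.4343, 0.0017, 0.1568]
tool_rot: [0.905, -0.257, 0.098, -0.325]
force: [-0.1, -0.6, -0.4]
finger_gap: 0.351
```

Run:
```python
from h import *
st();plan(sp(45,0,11),rot(40),1)
s=manip.snapshot("side");t=manip.snapshot("top")
crop(t,"t4.png",330,230,400,300,8);crop(s,"s5.png",340,160,420,240,7)
```

```text
t 3.4167 q [-0.7508  0.5084  2.1912  0.9673  0.8687  0.5682] tcp [0.4343 0.0017 0.1568] F [-0.073  -0.5771 -0.429 ] gap 0.35147646500647994
total [-4.4011 -1.9501 20.7701] [ 0.0048 -0.0105  0.0027] per row [-4.4011 -1.9501 20.7701] [ 0.0048 -0.0105  0.0027]
```

View pics/t4.png

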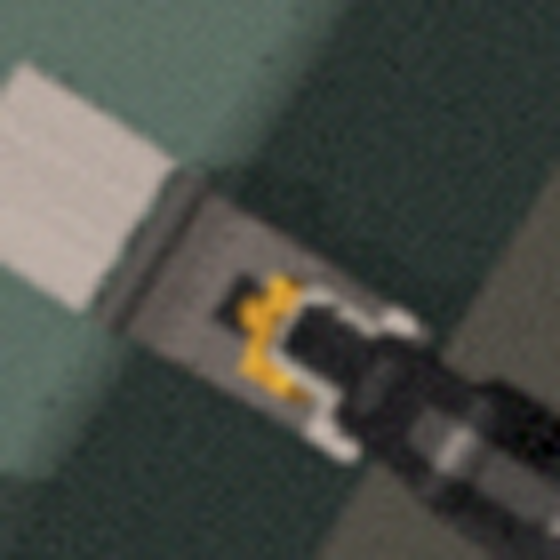

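View pics/s5.png

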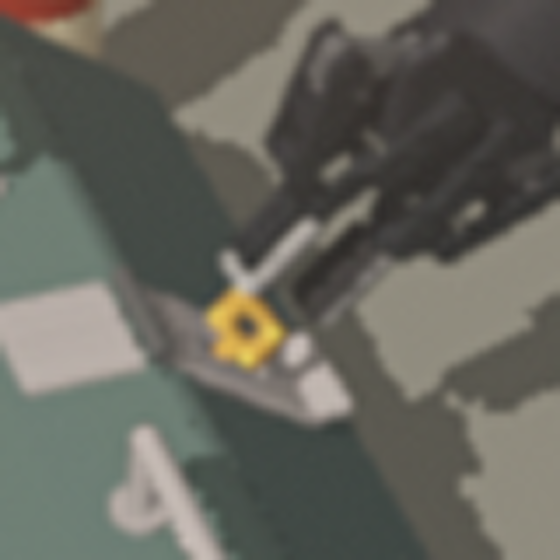

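Emit:
{"fn": "servo_tool", "kwargs": {
  "motion": [
    [-2.5, -0.6, 0, 0, -0.005, 0.0013, -0.3],
    [-2.5, -0.6, 6, 0, -0.004, 0.0013, -0.3],
    [-1, -0.5, 7, 0, 0, 0.0, -0.3],
    [-1, -0.3, 7, 0, 0, 0.0, -0.3],
    [0, 0, 0, 0, 0, 0, -0.3]
  ]
}}

```text
t: 3.93
tcp_pos: [0.4368, 0.017, 0.1429]
tool_rot: [0.905, -0.257, 0.095, -0.326]
force: [-0.5, 0.6, 0.4]
finger_gap: 0.351
```

Run:
```python
from h import *
st();plan(sp(45,0,11),rot(40),1)
s=manip.snapshot("side");t=manip.snapshot("top")
crop(t,"t5.png",330,230,400,300,8);crop(s,"s6.png",340,160,420,240,7)
```

```text
t 3.9333 q [-0.7121  0.5451  2.2075  1.0286  0.8286  0.5257] tcp [0.4368 0.017  0.1429] F [-0.5303  0.5666  0.4031] gap 0.35097197368170746
total [1.736  0.2711 1.0003] [ 0.0057 -0.0059  0.0012] per row [1.736  0.2711 1.0003] [ 0.0057 -0.0059  0.0012]
```

View pics/t5.png

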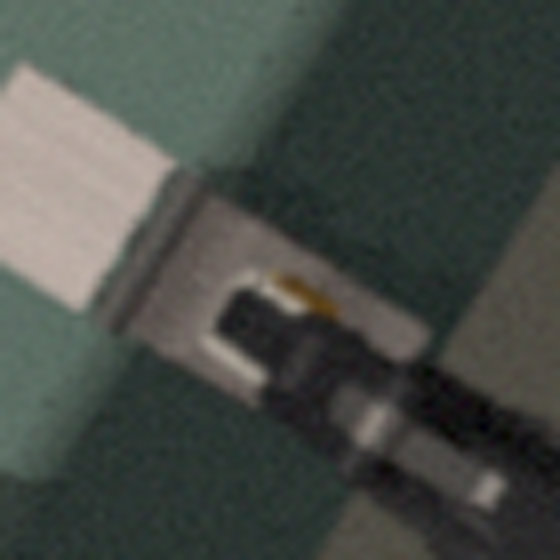

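View pics/s6.png

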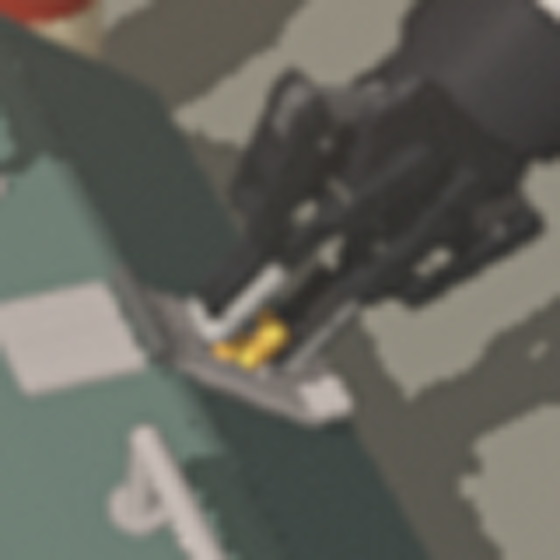

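Emit:
{"fn": "servo_tool", "kwargs": {
  "motion": [
    [2.5, 0.3, 0, 0.003, -0.003, 0, -0.3],
    [0, 0, 0, 0, 0, 0, -1],
    [0, 0, 0, 0, 0, 0, -1],
    [0, 0, 0, 0, 0, 0, -1],
    [0, 0, 0, 0, 0, 0, -1],
    [0, 0, 0, 0, 0, 0, -1]
  ],
  "grip_force": 90
}}

```text
t: 4.53
tcp_pos: [0.4396, 0.0133, 0.1429]
tool_rot: [0.905, -0.256, 0.096, -0.326]
force: [1.2, -0.1, -2.3]
finger_gap: 0.058
```

Run:
```python
from h import *
st();plan(sp(45,0,11),rot(40),1)
s=manip.snapshot("side");t=manip.snapshot("top")
crop(t,"t6.png",330,230,400,300,8);crop(s,"s7.png",340,160,420,240,7)
```

```text
t 4.5333 q [-0.7151  0.5466  2.1971  1.0192  0.8344  0.5324] tcp [0.4396 0.0133 0.1429] F [ 1.1784 -0.1058 -2.2754] gap 0.05811850667556168
total [-2.5897 -1.1255  2.0366] [ 0.0056 -0.0055  0.004 ] per row [-2.5897 -1.1255  2.0366] [ 0.0056 -0.0055  0.004 ]
```

View pics/t6.png

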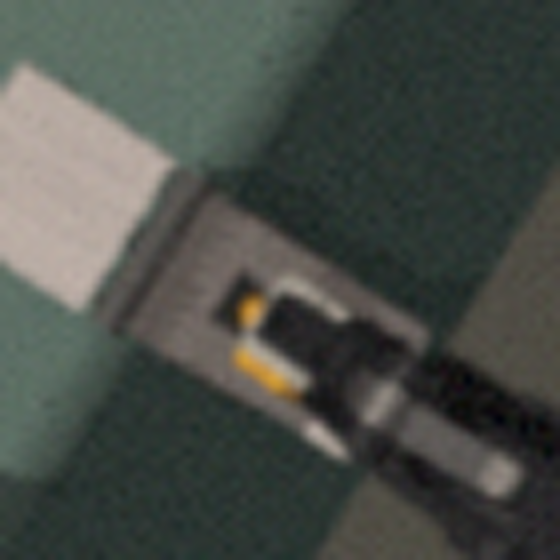

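View pics/s7.png

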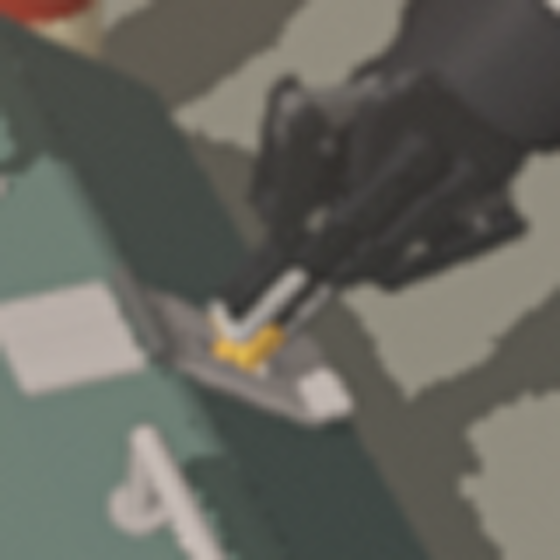

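Emit:
{"fn": "servo_tool", "kwargs": {
  "motion": [
    [0, 0, 0, 0, 0, 0, -0.5],
    [0, 0, 0, 0, 0, 0, -0.5],
    [-2, -0.5, 1, 0.003, -0.003, 0, -0.5],
    [0, 0, 0, 0, 0, 0, -0.5],
    [0, 0, 0, 0, 0, 0, -0.5]
  ]
}}

```text
t: 5.05
tcp_pos: [0.4386, 0.0158, 0.1431]
tool_rot: [0.904, -0.256, 0.095, -0.329]
force: [0.7, 0.0, -0.1]
finger_gap: 0.251
```

Run:
```python
from h import *
st();plan(sp(45,0,11),rot(40),1)
```

```text
t 5.05 q [-0.7146  0.5486  2.2007  1.0242  0.8378  0.5273] tcp [0.4386 0.0158 0.1431] F [ 0.7242  0.0028 -0.1461] gap 0.25105433058701565
total [-0.4127  0.3262  1.1473] [-0.0001 -0.0024  0.0026] per row [-0.4127  0.3262  1.1473] [-0.0001 -0.0024  0.0026]
```

Well centred; close and start turning.

Emit:
{"fn": "servo_tool", "kwargs": {
  "motion": [
    [0, 0, 0, 0, 0, 0, -1],
    [0, 0, 0, 0, 0, 0, -1],
    [0, 0, 0, 0, 0, 0, -1],
    [0, 0, 0, 0, 0, 0, -1],
    [0, 0, 0, 0, 0, 0, -1],
    [0, 0, 0, 0, 0, -0.06, -1],
    [0, 0, 0, 0, 0, -0.1, -1],
    [0, 0, 0, 0, 0, -0.1, -1],
    [0, 0, 0, 0, 0, -0.1, -1],
    [0, 0, 0, 0, 0, -0.1, -1]
  ],
  "grip_force": 100
}}

```text
t: 5.88
tcp_pos: [0.4378, 0.0148, 0.1425]
tool_rot: [0.94, -0.035, 0.169, -0.296]
force: [-0.4, -1.0, -0.2]
finger_gap: 0.062
```

Run:
```python
from h import *
st();plan(sp(45,0,11),rot(40),1);print(manip.sense()["ft_torque"])
s=manip.snapshot("side");t=manip.snapshot("top")
crop(t,"t7.png",330,230,400,300,8);crop(s,"s8.png",340,160,420,240,7)
```

```text
t 5.8833 q [-0.7163  0.5484  2.2018  1.0224  0.8349  0.0505] tcp [0.4378 0.0148 0.1425] F [-0.4462 -1.0271 -0.183 ] gap 0.061975304692781695
total [ 0.2088 -1.0138  1.5138] [ 0.0036 -0.0024  0.4788] per row [ 0.2088 -1.0138  1.5138] [ 0.0036 -0.0024  0.4788]
[-0.2026  0.3294 -0.1507]
```

View pics/t7.png

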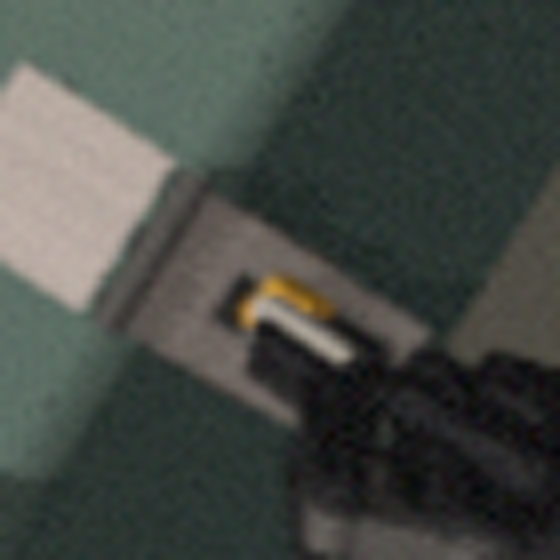

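View pics/s8.png

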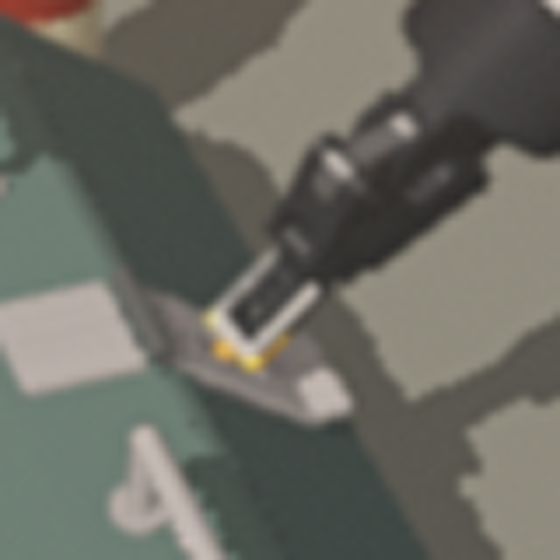

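Emit:
{"fn": "servo_tool", "kwargs": {
  "motion": [
    [0, 0, 0, 0, 0, -0.1, -1],
    [0, 0, 0, 0, 0, -0.1, -1],
    [0, 0, 0, 0, 0, -0.1, -1],
    [0, 0, 0, 0, 0, -0.1, -1],
    [0, 0, 0, 0, 0, -0.1, -1],
    [0, 0, 0, 0, 0, -0.1, -1],
    [0, 0, 0, 0, 0, -0.1, -1],
    [0, 0, 0, 0, 0, -0.1, -1],
    [0, 0, 0, 0, 0, -0.1, -1],
    [0, 0, 0, 0, 0, -0.1, -1],
    [0, 0, 0, 0, 0, -0.06, -1],
    [0, 0, 0, 0, 0, 0, -1]
  ]
}}

```text
t: 6.98
tcp_pos: [0.4378, 0.0149, 0.1425]
tool_rot: [0.828, 0.445, 0.296, -0.169]
force: [-0.2, -0.1, -0.2]
finger_gap: 0.063
```

Run:
```python
from h import *
st();plan(sp(45,0,11),rot(40),1);m=manip.sense()["ft_torque"];print(m, (RC@[-s4,0,c4])@m)
s=manip.snapshot("side");t=manip.snapshot("top")
crop(t,"t8.png",330,230,400,300,8);crop(s,"s9.png",340,160,420,240,7)
```

```text
t 6.9833 q [-0.7167  0.5485  2.2026  1.024   0.8345 -1.014 ] tcp [0.4378 0.0149 0.1425] F [-0.1806 -0.0805 -0.1918] gap 0.06292521460309017
total [ 0.9783 -0.2086  1.5135] [ 0.0049 -0.0012  1.5413] per row [ 0.9783 -0.2086  1.5135] [ 0.0049 -0.0012  1.5413]
[-0.3135  0.1734  0.1267] 0.10802410656116129
```

View pics/t8.png

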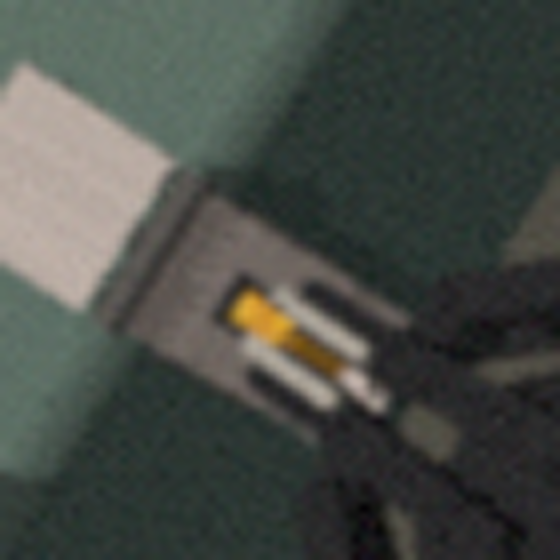

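View pics/s9.png

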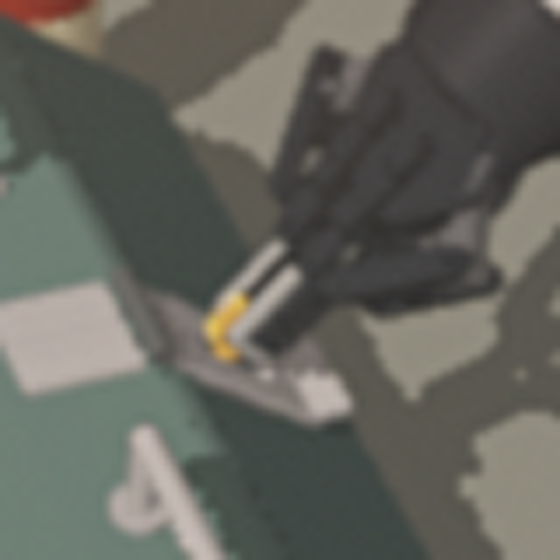

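Emit:
{"fn": "servo_tool", "kwargs": {
  "motion": [
    [0, 0, 0, 0, 0, -0.07, -1],
    [0, 0, 0, 0, 0, -0.01, -1],
    [0, 0, 0, 0, 0, 0, -0.4],
    [0, 0, 0, 0, 0, 0, -0.4],
    [0, 0, 0, 0, 0, 0, 0.0],
    [0, 0, -8, 0, 0, 0, 0.3],
    [0, 0, -15, 0, 0, 0, 0.3],
    [0, 0, -15, 0, 0, 0, 0.3],
    [0, 0, 0, 0, 0, 0, 0.3]
  ]
}}

```text
t: 7.83
tcp_pos: [0.4241, -0.0053, 0.1723]
tool_rot: [0.813, 0.472, 0.301, -0.161]
force: [0.5, 1.0, 0.1]
finger_gap: 0.646
```

Run:
```python
from h import *
st();plan(sp(84,0,25),rot(40,1.571),4)
s=manip.snapshot("side");t=manip.snapshot("top")
crop(t,"t9.png",330,230,400,300,8);crop(s,"s10.png",340,160,420,240,7)
```

```text
t 7.8333 q [-0.7858  0.4665  2.1868  0.9048  0.9174 -0.9934] tcp [ 0.4241 -0.0053  0.1723] F [0.5003 0.9555 0.0654] gap 0.6457065944879056
total [-38.4652  -0.5066  26.0821] [0.0001 0.0015 0.0347] per row [-9.6212 -0.0013  6.5152] [0.     0.0004 0.0087]
```

View pics/t9.png

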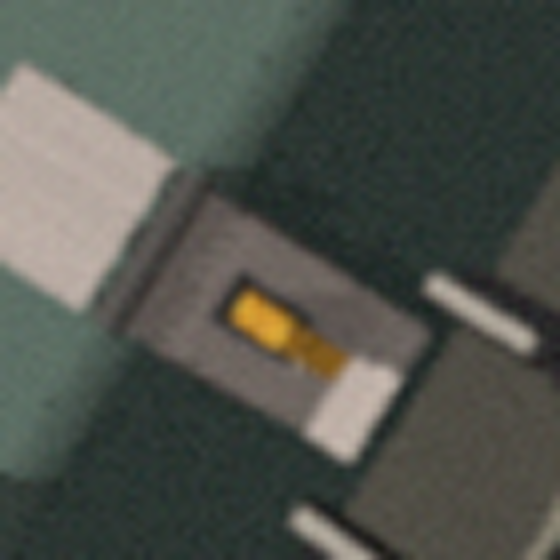

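View pics/s10.png

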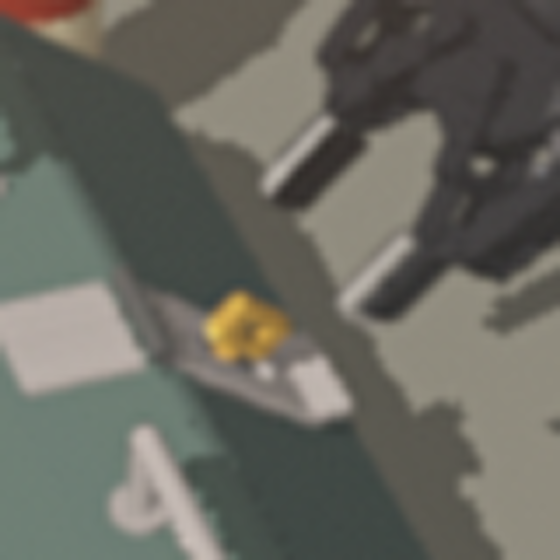

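Run:
```python
from h import *
t=manip.snapshot("top");s=manip.snapshot("side")
f=lambda p:((proj(t,p)-[330,230]+.4)*8).round()
g=lambda p:((proj(s,p)-[340,160]+.4)*7).round()
m=manip.sense()
Rt=R.from_quat(m["tool_rot"])
for n,p in [("tcp",m["tcp_pos"]),("tip+",m["tcp_pos"]+Rt.apply([0,.0275,-.005])),("tip-",m["tcp_pos"]+Rt.apply([0,-.0275,-.005])),("lip+",sp(93,20,16)),("lip-",sp(93,-20,16)),("hin+",sp(0,20,6)),("hin-",sp(0,-20,6)),("eye",sp(45,0,27))]: print(n,f(p),g(p))
```

```text
tcp [367. 399.] [308. 271.]
tip+ [438. 310.] [285. 211.]
tip- [324. 508.] [350. 313.]
lip+ [352. 462.] [350. 404.]
lip- [432. 330.] [307. 332.]
hin+ [108. 321.] [163. 350.]
hin- [194. 181.] [122. 276.]
eye [312. 351.] [264. 309.]
```

Emit:
{"fn": "servo_tool", "kwargs": {
  "motion": [
    [-10, 0, 5, 0, 0, 0.009, 0.3],
    [-10, 0, 5, 0, 0, 0.009, 0.3],
    [-10, 0, 8, 0, 0, 0.009, 0.3],
    [-8.5, -0.3, 8, 0, 0, 0.009, 0.3],
    [0, 0, 0, 0, 0, 0, 0.3]
  ]
}}

```text
t: 8.45
tcp_pos: [0.4171, -0.0128, 0.1232]
tool_rot: [0.821, 0.458, 0.297, -0.17]
force: [-0.6, 0.5, -0.4]
finger_gap: 0.651
```

Run:
```python
from h import *
st();plan(sp(84,0,2),rot(40,1.571),4)
```

```text
t 8.45 q [-0.8144  0.6033  2.2225  0.9946  0.8299 -1.1429] tcp [ 0.4171 -0.0128  0.1232] F [-0.6048  0.4973 -0.3805] gap 0.6509157907274108
total [ 0.7813  2.9589 17.8187] [-0.0067  0.0007 -0.0027] per row [0.1935 0.7287 4.4566] [-0.0017  0.0002 -0.0007]
```

Emit:
{"fn": "servo_tool", "kwargs": {
  "motion": [
    [0.2, 1, 5, -0.002, 0, 0, 0.3],
    [0.2, 1, 5, -0.002, 0, 0, 0.3],
    [0.2, 1, 5, -0.002, 0, 0, 0.3],
    [0, 0, 2.5, 0, 0, 0, 0.3],
    [0, 0, 0, 0, 0, 0, 0.3]
  ]
}}

```text
t: 8.87
tcp_pos: [0.4267, -0.0017, 0.109]
tool_rot: [0.821, 0.457, 0.298, -0.169]
force: [-0.4, 0.8, 0.3]
finger_gap: 0.649
```

Run:
```python
from h import *
st();plan(sp(84,0,2),rot(40,1.571),1)
s=manip.snapshot("side");t=manip.snapshot("top")
crop(t,"t10.png",330,230,400,300,8);crop(s,"s11.png",340,160,420,240,7)
```

```text
t 8.8667 q [-0.7741  0.6451  2.2239  1.0677  0.7977 -1.1894] tcp [ 0.4267 -0.0017  0.109 ] F [-0.3802  0.8192  0.2931] gap 0.6489000287663508
total [-1.1678  0.5492 -2.392 ] [-0.0032 -0.0009 -0.0025] per row [-1.1678  0.5492 -2.392 ] [-0.0032 -0.0009 -0.0025]
```

View pics/t10.png

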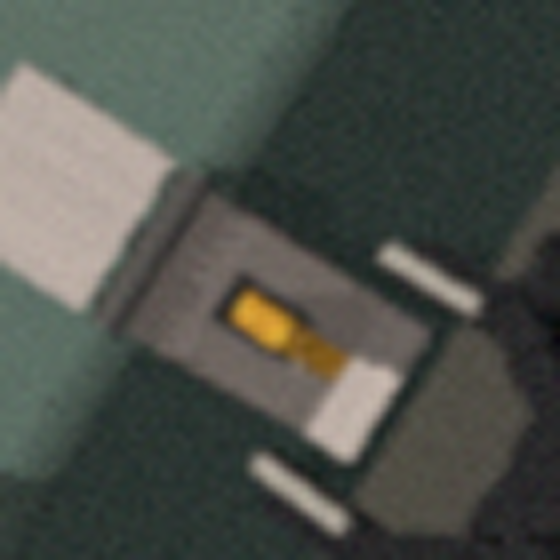

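View pics/s11.png

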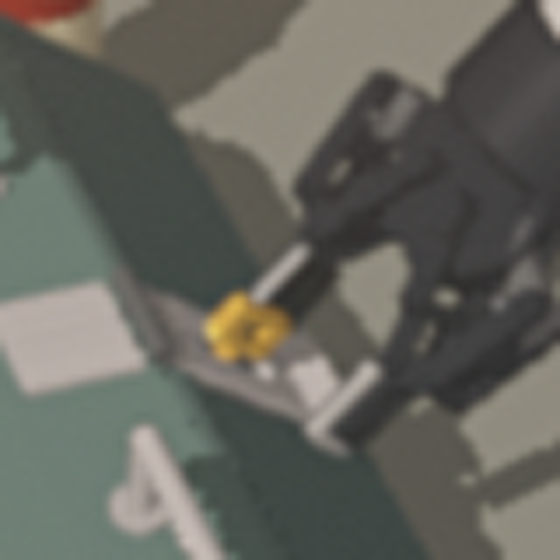

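Emit:
{"fn": "servo_tool", "kwargs": {
  "motion": [
    [-1, 0.5, -1.5, -0.003, 0, -0.002, 0.3],
    [0, 0, 0, 0, 0, 0, -1],
    [0, 0, 0, 0, 0, 0, -1],
    [0, 0, 0, 0, 0, 0, -1],
    [0, 0, 0, 0, 0, 0, -1],
    [0, 0, 0, 0, 0, 0, -1]
  ],
  "grip_force": 30
}}

```text
t: 9.47
tcp_pos: [0.4259, -0.0042, 0.1107]
tool_rot: [0.821, 0.458, 0.299, -0.166]
force: [-0.1, 0.8, -0.2]
finger_gap: 0.456
```

Run:
```python
from h import *
st();plan(sp(84,0,2),rot(40,1.571),1)
s=manip.snapshot("side");t=manip.snapshot("top")
crop(t,"t11.png",330,230,400,300,8);crop(s,"s12.png",340,160,420,240,7)
```

```text
t 9.4667 q [-0.7813  0.6398  2.2259  1.0654  0.7985 -1.1942] tcp [ 0.4259 -0.0042  0.1107] F [-0.0738  0.7568 -0.2492] gap 0.45564427218129977
total [-0.3887 -0.1044  0.5634] [ 0.0021 -0.0003  0.0005] per row [-0.3887 -0.1044  0.5634] [ 0.0021 -0.0003  0.0005]
```

View pics/t11.png

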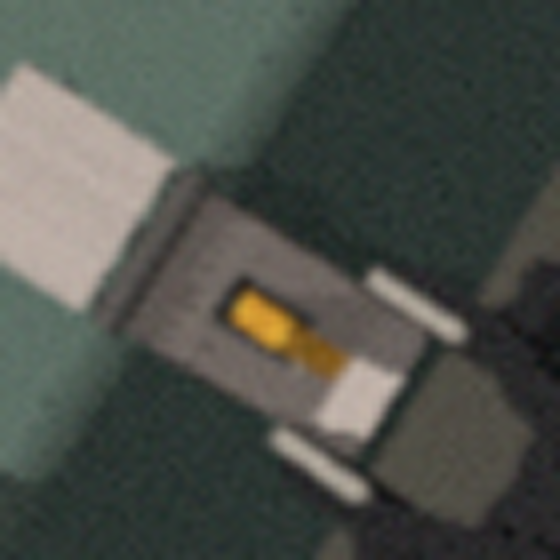

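View pics/s12.png

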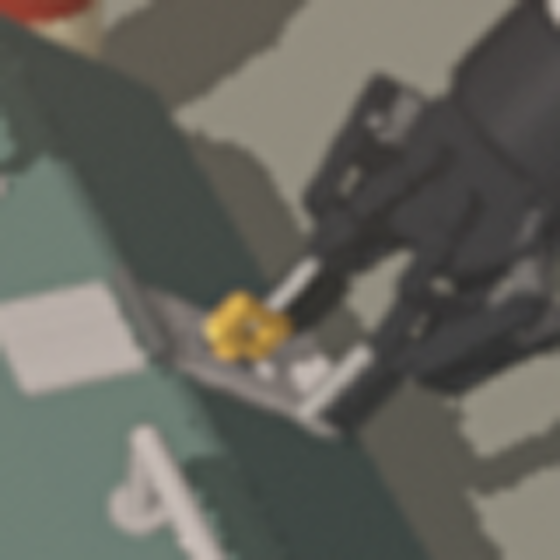

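```bash
cat > arc.py <<'E'
from h import *
import sys
# usage: arc.py phi_end tilt_end N
pe,te,N=float(sys.argv[1]),float(sys.argv[2]),int(sys.argv[3])
m=manip.sense();R0=R.from_quat(m["tool_rot"]);c=np.array([0,0,-.006])
pin=sp(0,0,5);u=RC@[-c4,0,-s4];n=RC@[-s4,0,c4];yy=RC@[0,1.,0]
v=m["tcp_pos"]+R0.apply(c)-pin
phi=np.arctan2(v@n,v@u);rr=np.hypot(v@u,v@n)
if phi<-1:phi+=2*np.pi
zt=RC.T@R0.as_matrix()[:,2];tilt=np.rad2deg(np.arctan2(zt[0],-zt[2]))
print("phi",phi,"r",rr,"tilt",tilt,"y off",v@yy*1e3)
p,r=m["tcp_pos"],R0
for k in range(1,N+1):
    f=phi+(pe-phi)*k/N;a=tilt+(te-tilt)*k/N
    rn=rot(a,1.571);pn=pin+.084*(np.cos(f)*u+np.sin(f)*n)-rn.apply(c)
    if N==0:pass
    d=r.inv().apply(pn-p)*1e3;w=(r.inv()*rn).as_rotvec();print(np.round(np.r_[d,w],3).tolist());p,r=pn,rn
E
python3 arc.py 1.2 28 12;python3 -c "from h import*;st()"
```

```text
phi 0.041988393675543856 r 0.08366722929416935 tilt 40.01934801887695 y off -0.041201610027156894
[0.296, -0.037, -8.085, 0.002, -0.017, 0.001]
[1.263, 0.0, -7.988, 0.0, -0.017, -0.0]
[1.889, 0.0, -7.855, 0.0, -0.017, 0.0]
[2.503, 0.001, -7.673, 0.0, -0.017, -0.0]
[3.1, 0.001, -7.443, 0.0, -0.017, 0.0]
[3.678, 0.001, -7.167, 0.0, -0.017, -0.0]
[4.231, 0.001, -6.846, 0.0, -0.017, 0.0]
[4.758, 0.001, -6.482, 0.0, -0.017, -0.0]
[5.255, 0.001, -6.078, 0.0, -0.017, 0.0]
[5.718, 0.001, -5.636, 0.0, -0.017, 0.0]
[6.144, 0.001, -5.159, 0.0, -0.017, -0.0]
[6.532, 0.001, -4.649, 0.0, -0.017, 0.0]
t 9.5667 q [-0.7811  0.6399  2.226   1.0654  0.7985 -1.1942] tcp [ 0.4259 -0.0041  0.1107] F [-0.1969  0.6912 -0.9625] gap 0.45714043659060577
```

Emit:
{"fn": "servo_tool", "kwargs": {
  "motion": [
    [0.3, 0, -8, 0, -0.017, 0, -1],
    [1.3, 0, -8, 0, -0.017, 0, -1],
    [1.9, 0, -7.9, 0, -0.017, 0, -1],
    [2.5, 0, -7.7, 0, -0.017, 0, -1],
    [3.1, 0, -7.4, 0, -0.017, 0, -1],
    [0, 0, 0, 0, 0, 0, -1]
  ]
}}

```text
t: 10.07
tcp_pos: [0.4176, -0.0174, 0.1482]
tool_rot: [0.833, 0.463, 0.264, -0.148]
force: [-0.2, 0.7, -2.7]
finger_gap: 0.449
```

```bash
python3 -c "from h import*;st()"; python3 arc.py 1.5 22 10
python3 - <<'E'
from h import *
s=manip.snapshot("side");t=manip.snapshot("top")
crop(t,"t12.png",330,230,400,300,8);crop(s,"s13.png",340,160,420,240,7)
E
```

```text
t 10.0667 q [-0.7702  0.4928  2.1911  0.8731  0.827  -0.9401] tcp [ 0.4176 -0.0174  0.1482] F [-0.1751  0.6833 -2.6744] gap 0.4485436987465374
phi 0.5375939646574082 r 0.08260477809820836 tilt 35.28512339955219 y off 0.008705935948484499
[2.506, -0.001, -7.694, -0.0, -0.023, -0.004]
[4.266, 0.001, -6.777, 0.0, -0.023, 0.0]
[4.748, 0.001, -6.437, 0.0, -0.023, -0.0]
[5.205, 0.001, -6.063, 0.0, -0.023, -0.0]
[5.633, 0.001, -5.657, 0.0, -0.023, 0.0]
[6.031, 0.001, -5.221, 0.0, -0.023, 0.0]
[6.395, 0.001, -4.756, 0.0, -0.023, -0.0]
[6.725, 0.001, -4.267, 0.0, -0.023, 0.0]
[7.018, 0.001, -3.754, 0.0, -0.023, -0.0]
[7.273, 0.001, -3.222, 0.0, -0.023, -0.0]
```

View pics/s13.png

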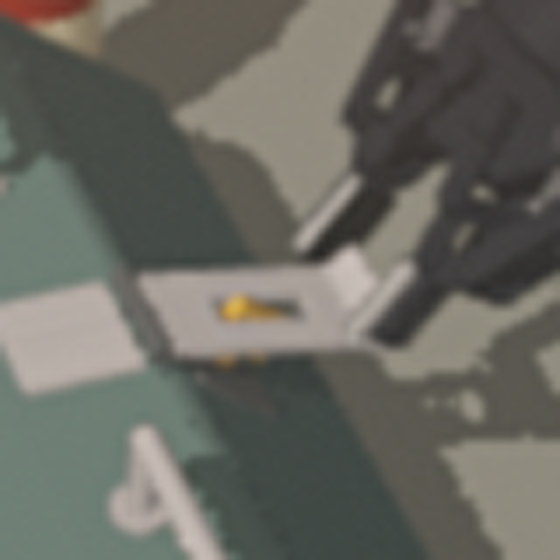

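View pics/t12.png

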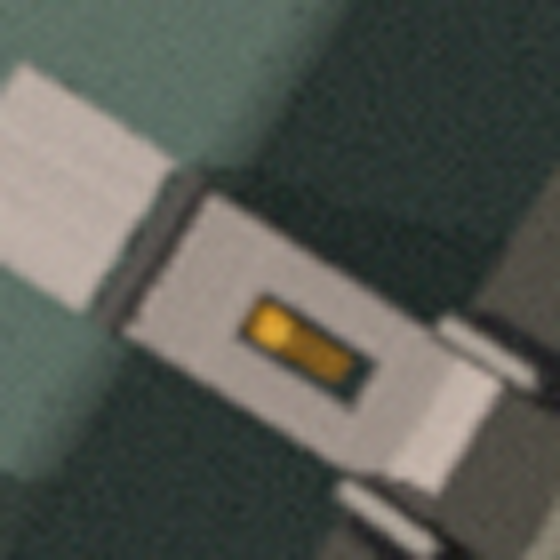

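The strap is lifting off the staple between the fingers (lip at about (350,275) in the side crop). Continue the arc.

Emit:
{"fn": "servo_tool", "kwargs": {
  "motion": [
    [2.8, 0, -7.5, 0, -0.023, 0, -1],
    [4.2, 0, -6.8, 0, -0.023, 0, -1],
    [4.7, 0, -6.4, 0, -0.023, 0, -1],
    [5.2, 0, -6.1, 0, -0.023, 0, -1],
    [5.6, 0, -5.7, 0, -0.023, 0, -1],
    [6, 0, -5.2, 0, -0.023, 0, -1],
    [6.4, 0, -4.8, 0, -0.023, 0, -1],
    [6.7, 0, -4.3, 0, -0.023, 0, -1],
    [7, 0, -3.8, 0, -0.023, 0, -1],
    [7.3, 0, -3.2, 0, -0.023, 0, -1]
  ]
}}

```text
t: 11.0
tcp_pos: [0.428, -0.001, 0.2153]
tool_rot: [0.861, 0.473, 0.16, -0.099]
force: [-4.8, -5.2, 2.6]
finger_gap: 0.449
```

```bash
python3 -c "from h import*;st()"; python3 arc.py 2.5 4 12
python3 - <<'E'
from h import *
s=manip.snapshot("side")
crop(s,"s14.png",330,130,430,240,5)
E
```

```text
t 11.0 q [-0.544   0.2742  2.0409  0.4912  0.9006 -0.3004] tcp [ 0.428  -0.001   0.2153] F [-4.8093 -5.1676  2.6154] gap 0.44902013329264256
phi 1.4282986745583934 r 0.08173182604264138 tilt 21.69003030778186 y off -0.2612578753784997
[5.685, -0.343, -5.069, -0.015, -0.026, -0.017]
[6.88, 0.001, -2.601, 0.0, -0.026, 0.0]
[7.031, 0.001, -2.148, 0.0, -0.026, -0.0]
[7.153, 0.001, -1.687, 0.0, -0.026, 0.0]
[7.246, 0.001, -1.22, 0.0, -0.026, -0.0]
[7.308, 0.001, -0.747, 0.0, -0.026, -0.0]
[7.34, 0.001, -0.271, 0.0, -0.026, 0.0]
[7.342, 0.001, 0.205, 0.0, -0.026, -0.0]
[7.314, 0.001, 0.681, 0.0, -0.026, 0.0]
[7.255, 0.001, 1.154, 0.0, -0.026, -0.0]
[7.167, 0.001, 1.623, 0.0, -0.026, 0.0]
[7.049, 0.001, 2.085, 0.0, -0.026, -0.0]
```

View pics/s14.png

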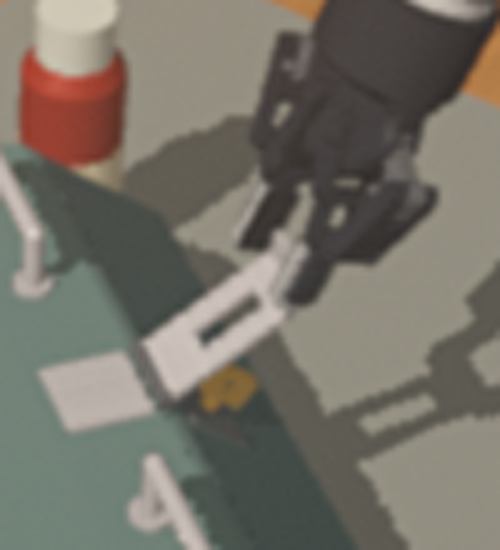

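Emit:
{"fn": "servo_tool", "kwargs": {
  "motion": [
    [6.2, -0.3, -3.6, -0.01, -0.026, -0.01, -1],
    [6.8, 0, -2.6, 0, -0.026, -0.005, -1],
    [7, 0, -2.1, 0, -0.026, 0, -1],
    [7.1, 0, -1.7, 0, -0.026, 0, -1],
    [7.2, 0, -1.2, 0, -0.026, 0, -1],
    [7.3, 0, -0.7, 0, -0.026, 0, -1],
    [7.3, 0, -0.3, 0, -0.026, 0, -1],
    [7.3, 0, 0.2, 0, -0.026, 0, -1],
    [7.3, 0, 0.7, 0, -0.026, 0, -1],
    [7.2, 0, 1.2, 0, -0.026, 0, -1],
    [7.1, 0, 1.6, 0, -0.026, 0, -1],
    [7, 0, 2.1, 0, -0.026, 0, -1]
  ]
}}

```text
t: 12.05
tcp_pos: [0.4675, 0.0629, 0.2432]
tool_rot: [0.871, 0.491, 0.018, -0.018]
force: [-1.6, 0.5, 10.4]
finger_gap: 0.434
```

```bash
python3 -c "from h import*;st()"; python3 arc.py 2.9 -4 6
python3 - <<'E'
from h import *
s=manip.snapshot("side")
crop(s,"s15.png",330,130,430,240,5)
E
```

```text
t 12.05 q [-0.1364  0.2983  1.8034  0.0584  1.0345  0.3785] tcp [0.4675 0.0629 0.2432] F [-1.6424  0.5467 10.447 ] gap 0.4341368034721575
phi 2.461252496390321 r 0.08438656798070615 tilt 2.769242968533066 y off -0.41038465174689487
[5.698, -0.247, 2.06, -0.015, -0.02, 0.008]
[5.69, 0.001, 1.993, 0.0, -0.02, -0.0]
[5.576, 0.001, 2.3, 0.0, -0.02, 0.0]
[5.444, 0.001, 2.601, 0.0, -0.02, -0.0]
[5.298, 0.001, 2.894, 0.0, -0.02, -0.0]
[5.135, 0.001, 3.179, 0.0, -0.02, 0.0]
```

View pics/s15.png

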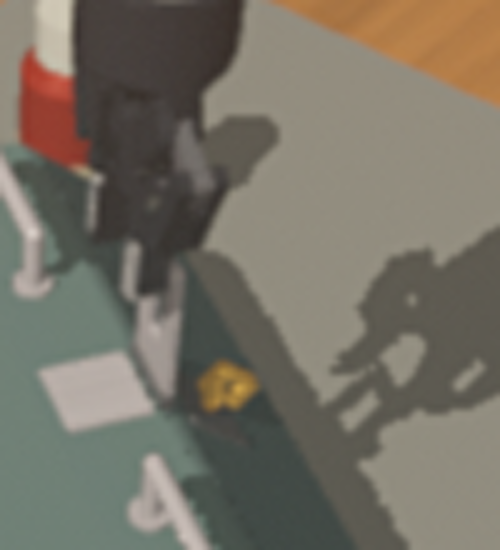

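Emit:
{"fn": "servo_tool", "kwargs": {
  "motion": [
    [5.7, -0.2, 1.5, -0.01, -0.02, 0.005, -1],
    [5.7, 0, 2, 0, -0.02, 0, -1],
    [5.6, 0, 2.3, 0, -0.02, 0, -1],
    [5.4, 0, 2.6, 0, -0.02, 0, -1],
    [5.3, 0, 2.9, 0, -0.02, 0, -1],
    [5.1, 0, 3.2, 0, -0.02, 0, -1],
    [5, 0, 3.3, 0, 0, 0, -1],
    [0, 0, 0, 0, 0, 0, -1]
  ]
}}

```text
t: 12.77
tcp_pos: [0.4921, 0.1024, 0.2228]
tool_rot: [0.871, 0.49, -0.03, 0.008]
force: [0.0, 1.3, 3.8]
finger_gap: 0.431
```

```bash
python3 -c "from h import*;st()"; python3 arc.py 2.95 -4 1
python3 - <<'E'
from h import *
s=manip.snapshot("side")
crop(s,"s16.png",330,130,430,240,5)
E
```

```text
t 12.7667 q [ 0.0089  0.3964  1.7086 -0.0494  1.0811  0.5784] tcp [0.4921 0.1024 0.2228] F [0.0145 1.3399 3.8391] gap 0.43093541796733836
phi 3.061289247125719 r 0.08900353837190195 tilt -3.4557181189068724 y off -0.585341294610838
[-10.683, -0.615, -2.12, -0.014, -0.01, 0.008]
```

View pics/s16.png

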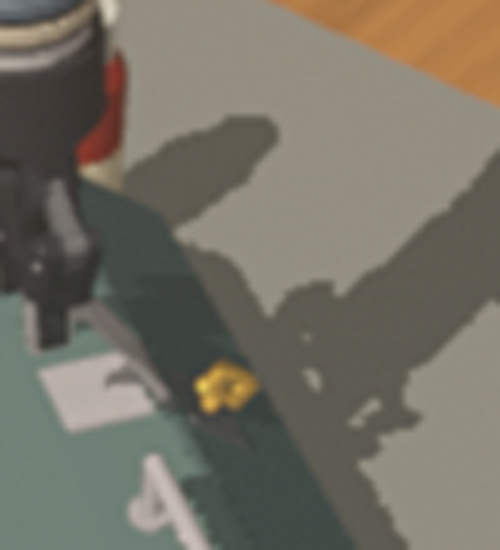

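Emit:
{"fn": "servo_tool", "kwargs": {
  "motion": [
    [0, 0, 0, 0, 0, 0, 0.2],
    [0, 0, 0, 0, 0, 0, 0.3],
    [0, 0, 0, 0, 0, 0, 0.3],
    [0, 0, 0, 0, 0, 0, 0.3],
    [0, 0, -10, 0, 0, 0, 0.3],
    [0, 0, -20, 0, 0, 0, 0.3],
    [0, 0, -20, 0, 0, 0, 0.3],
    [0, 0, -20, 0, 0, 0, 0.3]
  ]
}}

```text
t: 13.48
tcp_pos: [0.4861, 0.1013, 0.2869]
tool_rot: [0.871, 0.489, -0.042, 0.002]
force: [-0.2, 0.1, 0.1]
finger_gap: 0.653
```

```bash
python3 -c "from h import*;st()"
python3 - <<'E'
from h import *
s=manip.snapshot("side");t=manip.snapshot("top")
crop(s,"s17.png",250,90,430,270,3.2);crop(t,"t17.png",300,120,480,300,3.2)
plan(cw(-9,-125,290),rot(0),16)
E
```

```text
t 13.4833 q [ 0.007   0.3206  1.6252 -0.0463  1.2677  0.5705] tcp [0.4861 0.1013 0.2869] F [-0.249   0.1109  0.0829] gap 0.6528976168798457
total [-29.4192 127.0284  -2.1472] [0.0323 0.0785 1.5747] per row [ 4.431   7.894  -0.2606] [0.002  0.0049 0.0984]
```

View pics/s17.png

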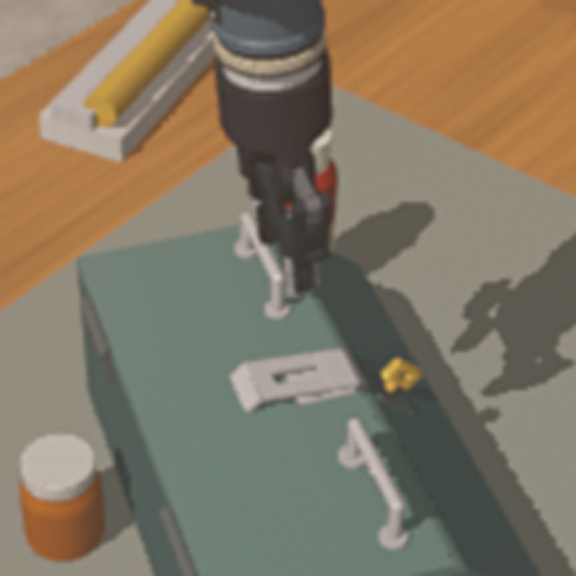

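View pics/t17.png

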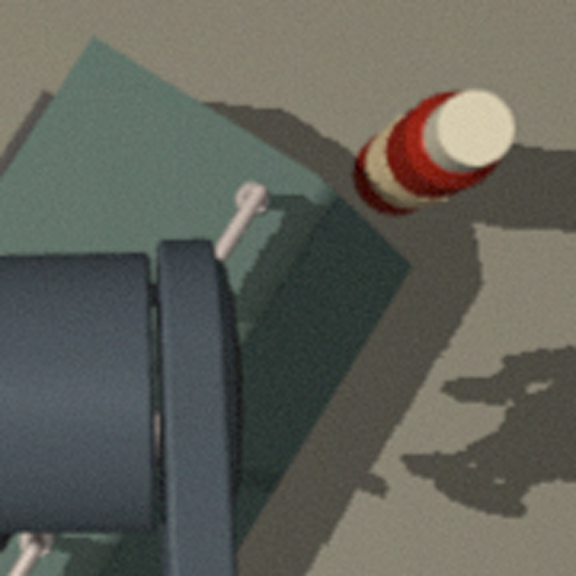

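Run:
```python
from h import *
plan(cw(-9,-125,260),rot(0,np.pi),16)
```

```text
total [-27.3085 127.9142  27.7654] [-0.0784  0.0323 -1.5652] per row [-7.3583  5.2452  1.9617] [-0.0049  0.002  -0.0978]
```

Emit:
{"fn": "servo_tool", "kwargs": {
  "motion": [
    [-7.4, 5.2, 2, -0.005, 0.002, -0.098, 0.2],
    [-7.4, 5.2, 2, -0.005, 0.002, -0.098, 0.2],
    [-7.4, 5.2, 2, -0.005, 0.002, -0.098, 0.2],
    [-7.4, 5.2, 2, -0.005, 0.002, -0.098, 0.2],
    [-7.4, 5.2, 2, -0.005, 0.002, -0.098, 0.2],
    [-7.4, 5.2, 2, -0.005, 0.002, -0.098, 0.2],
    [-7.4, 5.2, 2, -0.005, 0.002, -0.098, 0.2],
    [-7.4, 5.2, 2, -0.005, 0.002, -0.098, 0.2],
    [-7.4, 5.2, 2, -0.005, 0.002, -0.098, 0.2],
    [-7.4, 5.2, 2, -0.005, 0.002, -0.098, 0.2],
    [-7.4, 5.2, 2, -0.005, 0.002, -0.098, 0.2],
    [-7.4, 5.2, 2, -0.005, 0.002, -0.098, 0.2]
  ]
}}

```text
t: 14.58
tcp_pos: [0.5379, 0.0132, 0.2541]
tool_rot: [0.428, 0.903, -0.013, -0.009]
force: [-0.8, -0.9, -0.0]
finger_gap: 0.601
```

Run:
```python
from h import *
st();plan(cw(-9,-125,240),rot(0,np.pi),5)
```

```text
t 14.5833 q [-0.1722  0.394   1.6052 -0.0213  1.1659 -0.8487] tcp [0.5379 0.0132 0.2541] F [-0.8068 -0.8665 -0.0417] gap 0.6014653295491614
total [-30.4205  32.7644  12.9325] [-0.0291 -0.0099 -0.3328] per row [-6.9193  5.6826  2.6854] [-0.0058 -0.002  -0.0666]
```

Emit:
{"fn": "servo_tool", "kwargs": {
  "motion": [
    [-6.9, 5.7, 2.7, -0.006, -0.002, -0.067, 0.2],
    [-6.9, 5.7, 2.7, -0.006, -0.002, -0.067, 0.2],
    [-6.9, 5.7, 2.7, -0.006, -0.002, -0.067, 0.2],
    [-6.9, 5.7, 2.7, -0.006, -0.002, -0.067, 0.2],
    [-6.9, 5.7, 2.7, -0.006, -0.002, -0.067, 0.2],
    [0, 0, 0, 0, 0, 0, 0.2]
  ]
}}

```text
t: 15.08
tcp_pos: [0.579, 0.0079, 0.2303]
tool_rot: [0.264, 0.964, 0.0, -0.006]
force: [0.4, -0.2, 0.4]
finger_gap: 0.601
```

Run:
```python
from h import *
st();plan(cw(-9,-125,186),rot(0,np.pi),6)
s=manip.snapshot("side");t=manip.snapshot("top")
crop(s,"s18.png",290,110,410,230,5);crop(t,"t18.png",300,120,480,300,3.2)
```

```text
t 15.0833 q [-0.1799  0.4714  1.5427  0.0012  1.14   -1.2166] tcp [0.579  0.0079 0.2303] F [ 0.4135 -0.1826  0.3819] gap 0.6006346509974165
total [-2.089   3.7839 44.2978] [-0.0034 -0.0121  0.0181] per row [-0.3063  0.6228  7.3855] [-0.0006 -0.002   0.003 ]
```

View pics/s18.png

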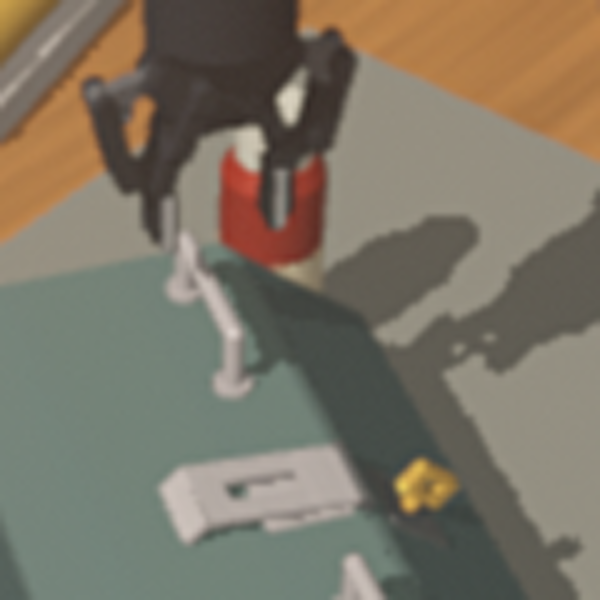

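View pics/t18.png

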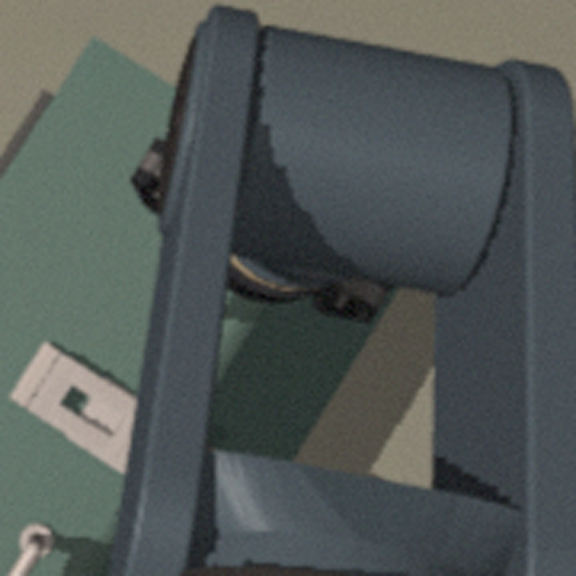

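Emit:
{"fn": "servo_tool", "kwargs": {
  "motion": [
    [-0.4, 0.7, 9, -0.001, -0.002, 0.003, 0.1],
    [-0.4, 0.7, 9, -0.001, -0.002, 0.003, 0.1],
    [-0.4, 0.7, 9, -0.001, -0.002, 0.003, 0.0],
    [-0.4, 0.7, 9, -0.001, -0.002, 0.003, 0.0],
    [-0.4, 0.7, 7, -0.001, -0.002, 0.003, 0.0],
    [0, 0, 0, 0, 0, 0, 0.0]
  ]
}}

```text
t: 15.68
tcp_pos: [0.5774, 0.0108, 0.1826]
tool_rot: [0.275, 0.961, 0.0, -0.003]
force: [-0.4, 0.3, 0.6]
finger_gap: 0.498
```

Run:
```python
from h import *
st();plan(cw(-9,-125,186),rot(0,np.pi),1)
s=manip.snapshot("side")
crop(s,"s19.png",290,110,410,230,5)
```

```text
t 15.6833 q [-0.1754  0.5266  1.5988  0.0018  1.0221 -1.1891] tcp [0.5774 0.0108 0.1826] F [-0.3868  0.3096  0.5858] gap 0.49784925406231695
total [-4.3251  1.9544 -3.4508] [-0.0008 -0.0061 -0.0053] per row [-4.3251  1.9544 -3.4508] [-0.0008 -0.0061 -0.0053]
```

View pics/s19.png

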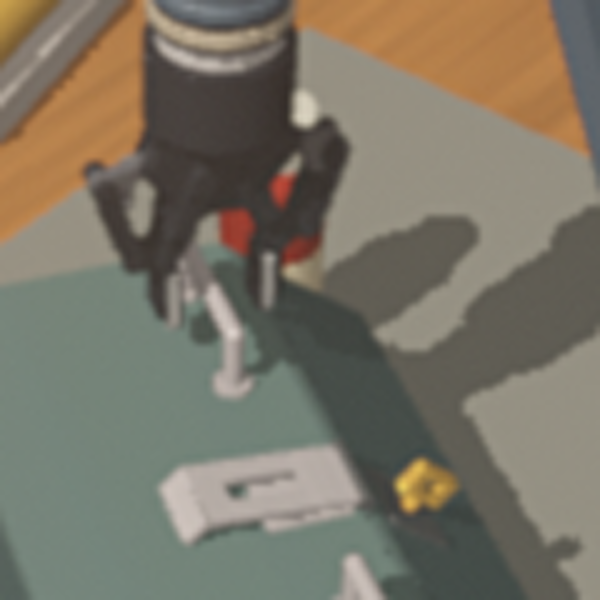

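Emit:
{"fn": "servo_tool", "kwargs": {
  "motion": [
    [-2, 2, -3, 0, -0.006, -0.005, 0],
    [0, 0, 0, 0, 0, 0, -1],
    [0, 0, 0, 0, 0, 0, -1],
    [0, 0, 0, 0, 0, 0, -1],
    [0, 0, 0, 0, 0, 0, -1],
    [0, 0, 0, 0, 0, 0, -1],
    [0, 0, 0, 0, 0, 0, -1]
  ],
  "grip_force": 45
}}

```text
t: 16.32
tcp_pos: [0.5809, 0.0105, 0.1871]
tool_rot: [0.273, 0.962, -0.001, 0.001]
force: [0.5, -1.2, -2.1]
finger_gap: 0.092
```

```bash
cat > lid.py <<'E'
from h import *
import sys
# lid.py L_end N [tool follow fraction]
Le,N=float(sys.argv[1]),int(sys.argv[2]);fr=float(sys.argv[3])
m=manip.sense();R0=R.from_quat(m["tool_rot"]);c=np.array([0,0,-.011])
hin=cw(131,0,150)+EYE_OFF;v=RC.T@(m["tcp_pos"]+R0.apply(c)-hin)
L=np.arctan2(47,-140)-np.arctan2(v[2],v[0]);r=np.hypot(v[0],v[2])
zt=RC.T@R0.as_matrix()[:,2];tilt=np.rad2deg(np.arctan2(zt[0],-zt[2]))
print("lid",L,"r",r,"tilt",tilt,"y",v[1])
p,q=m["tcp_pos"],R0;r=.1477
for k in range(1,N+1):
    l=L+(Le-L)*k/N;a=np.arctan2(47,-140)-l
    rn=rot(-np.rad2deg(fr*l),np.pi);pn=hin+RC@[r*np.cos(a),v[1],r*np.sin(a)]-rn.apply(c)
    print(np.round(np.r_[q.inv().apply(pn-p)*1e3,(q.inv()*rn).as_rotvec()],3).tolist());p,q=pn,rn
E
python3 -c "from h import*;st()";python3 lid.py 0.5 10 0.3
```

```text
t 16.3167 q [-0.1726  0.5225  1.5907 -0.0037  1.0268 -1.1892] tcp [0.5809 0.0105 0.1871] F [ 0.5084 -1.2193 -2.0878] gap 0.09221872083586892
lid -1.5991650412772174e-05 r 0.1496213830090065 tilt -0.13480431386056246 y -0.1242867614550458
[0.01, 4.192, -6.339, 0.013, 0.003, 0.001]
[-0.0, 2.601, -6.848, 0.015, -0.0, -0.0]
[0.0, 2.839, -6.747, 0.015, -0.0, -0.0]
[-0.0, 3.073, -6.638, 0.015, 0.0, 0.0]
[-0.0, 3.303, -6.521, 0.015, -0.0, 0.0]
[0.0, 3.529, -6.395, 0.015, 0.0, -0.0]
[-0.0, 3.751, -6.262, 0.015, -0.0, -0.0]
[-0.0, 3.967, -6.121, 0.015, 0.0, 0.0]
[-0.0, 4.179, -5.973, 0.015, 0.0, 0.0]
[0.0, 4.385, -5.817, 0.015, -0.0, 0.0]
```

Emit:
{"fn": "servo_tool", "kwargs": {
  "motion": [
    [0, 2.4, -6.5, 0.013, 0.003, 0, -1],
    [0, 2.6, -6.8, 0.015, 0, 0, -1],
    [0, 2.8, -6.7, 0.015, 0, 0, -1],
    [0, 3.1, -6.6, 0.015, 0, 0, -1],
    [0, 3.3, -6.5, 0.015, 0, 0, -1],
    [0, 0, 0, 0, 0, 0, -1]
  ]
}}

```text
t: 16.82
tcp_pos: [0.5861, 0.0191, 0.2123]
tool_rot: [0.272, 0.961, -0.045, -0.016]
force: [-0.5, -0.9, 0.2]
finger_gap: 0.089
```

```bash
python3 -c "from h import*;st()";python3 lid.py 0.8 10 0.3
python3 - <<'E'
from h import *
s=manip.snapshot("side")
crop(s,"s20.png",250,90,430,270,3.2)
E
```

```text
t 16.8167 q [-0.1152  0.5227  1.508  -0.091   1.1594 -1.0956] tcp [0.5861 0.0191 0.2123] F [-0.4872 -0.8565  0.2204] gap 0.08876576489227764
lid 0.18364278527501554 r 0.1496361764509245 tilt -5.46639814537833 y -0.12432085593720482
[-0.032, 5.915, -7.451, -0.022, -0.007, 0.001]
[-0.0, 4.37, -7.872, 0.018, -0.0, 0.0]
[-0.0, 4.705, -7.667, 0.018, 0.0, -0.0]
[0.0, 5.031, -7.448, 0.018, -0.0, 0.0]
[-0.0, 5.347, -7.216, 0.018, 0.0, 0.0]
[0.0, 5.653, -6.97, 0.018, 0.0, 0.0]
[-0.0, 5.948, -6.71, 0.018, -0.0, -0.0]
[0.0, 6.232, -6.439, 0.018, 0.0, 0.0]
[0.0, 6.504, -6.155, 0.018, -0.0, -0.0]
[0.0, 6.763, -5.86, 0.018, 0.0, 0.0]
```

View pics/s20.png

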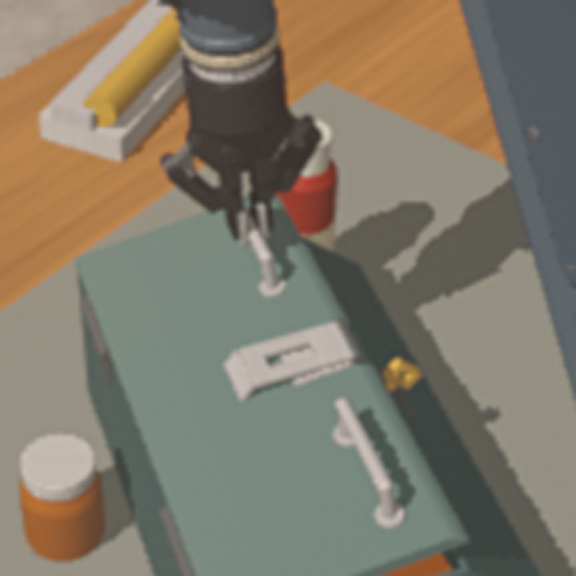

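```bash
sed -i 's/r=.1477/r=.1496/' lid.py; python3 lid.py 0.8 10 0.4
```

```text
lid 0.1833210682387567 r 0.14966229161298733 tilt -5.406553418410755 y -0.12431618373093499
[-0.023, 3.977, -8.306, 0.004, -0.007, 0.001]
[-0.0, 4.165, -8.091, 0.025, 0.0, 0.0]
[0.0, 4.461, -7.921, 0.025, -0.0, -0.0]
[-0.0, 4.751, -7.74, 0.025, 0.0, 0.0]
[-0.0, 5.033, -7.549, 0.025, -0.0, 0.0]
[0.0, 5.309, -7.348, 0.025, 0.0, 0.0]
[-0.0, 5.577, -7.137, 0.025, 0.0, -0.0]
[0.0, 5.837, -6.915, 0.025, -0.0, -0.0]
[-0.0, 6.088, -6.685, 0.025, 0.0, 0.0]
[0.0, 6.331, -6.445, 0.025, 0.0, -0.0]
```

Emit:
{"fn": "servo_tool", "kwargs": {
  "motion": [
    [0, 4, -8.3, 0.004, -0.005, 0, -1],
    [0, 4.2, -8.1, 0.025, 0, 0, -1],
    [0, 4.5, -7.9, 0.025, 0, 0, -1],
    [0, 4.8, -7.7, 0.025, 0, 0, -1],
    [0, 5, -7.5, 0.025, 0, 0, -1],
    [0, 5.3, -7.3, 0.025, 0, 0, -1],
    [0, 5.6, -7.1, 0.025, 0, 0, -1],
    [0, 5.8, -6.9, 0.025, 0, 0, -1],
    [0, 6.1, -6.7, 0.025, 0, 0, -1],
    [0, 6.3, -6.4, 0.025, 0, 0, -1]
  ]
}}

```text
t: 17.7
tcp_pos: [0.6088, 0.0555, 0.2635]
tool_rot: [0.27, 0.944, -0.182, -0.059]
force: [-2.8, -11.2, -7.5]
finger_gap: 0.091
```

```bash
python3 -c "from h import*;st()";python3 lid.py 1.2 8 0.4
python3 - <<'E'
from h import *
s=manip.snapshot("side")
crop(s,"s21.png",250,90,430,270,3.2)
E
```

```text
t 17.7 q [ 0.0543  0.6047  1.2505 -0.3036  1.5284 -0.9091] tcp [0.6088 0.0555 0.2635] F [ -2.8015 -11.1848  -7.5413] gap 0.09074148099258902
lid 0.6440345245329837 r 0.14955067696950625 tilt -22.011468090802992 y -0.12460482714542238
[-0.029, 7.07, -8.55, -0.099, -0.016, -0.002]
[-0.0, 7.054, -7.344, 0.028, -0.0, -0.0]
[-0.0, 7.354, -7.031, 0.028, -0.0, 0.0]
[0.0, 7.64, -6.706, 0.028, -0.0, -0.0]
[0.0, 7.913, -6.369, 0.028, 0.0, -0.0]
[-0.0, 8.171, -6.021, 0.028, -0.0, 0.0]
[0.0, 8.414, -5.662, 0.028, 0.0, -0.0]
[0.0, 8.642, -5.294, 0.028, -0.0, 0.0]
```

View pics/s21.png

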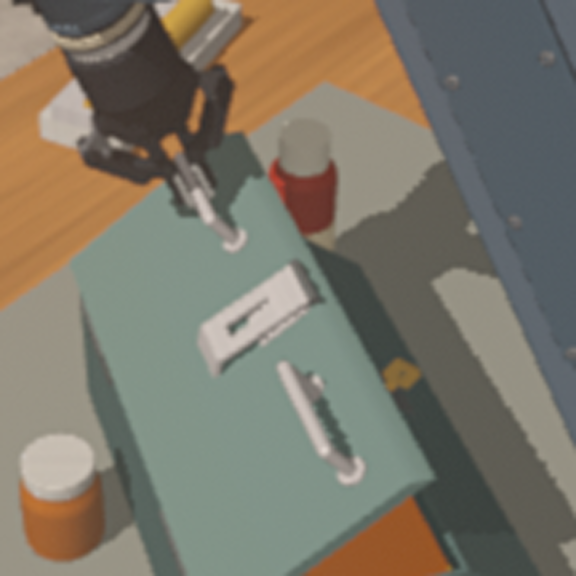

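```bash
sed -i 's/rn=rot(-np.rad2deg(fr\*l),np.pi)/rn=rot(tilt+(fr-tilt)*k\/N,np.pi)/' lid.py; python3 lid.py 1.23 9 -28
```

```text
lid 0.6525791453861265 r 0.14954512361165165 tilt -22.122165543234537 y -0.12465161638464915
[-0.044, 5.424, -7.828, 0.011, -0.015, -0.001]
[-0.0, 5.873, -7.491, 0.011, -0.0, 0.0]
[-0.0, 6.26, -7.165, 0.011, 0.0, -0.0]
[0.0, 6.628, -6.818, 0.011, 0.0, -0.0]
[0.0, 6.979, -6.452, 0.011, -0.0, 0.0]
[-0.0, 7.309, -6.069, 0.011, 0.0, 0.0]
[0.0, 7.619, -5.668, 0.011, 0.0, -0.0]
[0.0, 7.907, -5.252, 0.011, 0.0, 0.0]
[0.0, 8.172, -4.821, 0.011, -0.0, 0.0]
```

Emit:
{"fn": "servo_tool", "kwargs": {
  "motion": [
    [0, 5.4, -7.8, 0.011, -0.01, 0, -1],
    [0, 5.9, -7.5, 0.011, 0, 0, -1],
    [0, 6.3, -7.2, 0.011, 0, 0, -1],
    [0, 6.6, -6.8, 0.011, 0, 0, -1],
    [0, 7, -6.5, 0.011, 0, 0, -1],
    [0, 7.3, -6.1, 0.011, 0, 0, -1],
    [0, 0, 0, 0, 0, 0, -1]
  ]
}}

```text
t: 18.33
tcp_pos: [0.6279, 0.0859, 0.2829]
tool_rot: [0.269, 0.931, -0.235, -0.076]
force: [2.0, 1.9, -4.1]
finger_gap: 0.093
```

```bash
python3 -c "from h import*;st()";python3 lid.py 1.23 4 -32
```

```text
t 18.3333 q [ 0.1287  0.6735  1.0991 -0.3701  1.7052 -0.8659] tcp [0.6279 0.0859 0.2829] F [ 1.9655  1.8787 -4.1262] gap 0.09304100861091567
lid 0.9230435094109999 r 0.14988530854155907 tilt -28.54156902538903 y -0.12493271947357239
[-0.016, 8.173, -7.909, 0.015, -0.02, -0.005]
[0.0, 8.448, -7.586, 0.015, -0.0, 0.0]
[-0.0, 8.899, -7.041, 0.015, 0.0, 0.0]
[0.0, 9.315, -6.469, 0.015, -0.0, -0.0]
```

Emit:
{"fn": "servo_tool", "kwargs": {
  "motion": [
    [0, 6.5, -6.3, 0.012, -0.01, 0, -1],
    [0, 6.7, -6, 0.012, 0, 0, -1],
    [0, 7, -5.8, 0.012, 0, 0, -1],
    [0, 7.3, -5.3, 0.012, 0, 0, -1],
    [0, 7.5, -5.1, 0.012, 0, 0, -1],
    [0, 0, 0, 0, 0, 0, -1]
  ]
}}

```text
t: 18.83
tcp_pos: [0.6446, 0.1126, 0.2907]
tool_rot: [0.269, 0.918, -0.278, -0.088]
force: [2.7, 1.9, -3.1]
finger_gap: 0.09
```

```bash
python3 -c "from h import*;st()";python3 lid.py 1.23 2 -35
python3 - <<'E'
from h import *
s=manip.snapshot("side")
crop(s,"s22.png",250,60,430,270,2.8)
E
```

```text
t 18.8333 q [ 0.1839  0.7461  0.9685 -0.4261  1.8423 -0.8447] tcp [0.6446 0.1126 0.2907] F [ 2.6919  1.9047 -3.0573] gap 0.08976590348962793
lid 1.1447448298298932 r 0.15012897219698343 tilt -33.90674728389392 y -0.12517191652424398
[-0.109, 5.223, -3.569, 0.009, -0.022, -0.011]
[-0.0, 5.011, -3.806, 0.01, 0.0, 0.0]
```

View pics/s22.png

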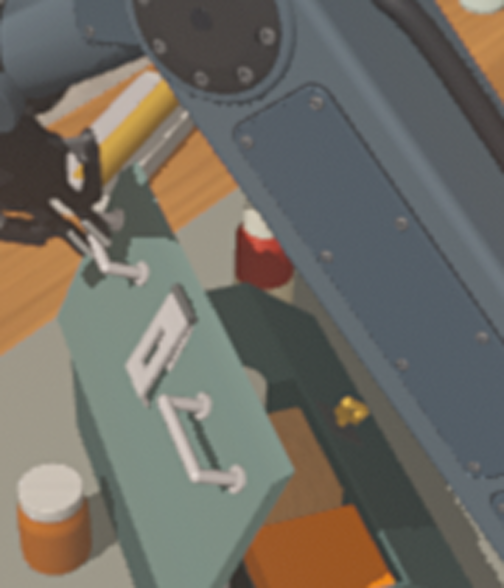

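Emit:
{"fn": "servo_tool", "kwargs": {
  "motion": [
    [0, 5, -3.5, 0.01, 0, 0, -1],
    [0, 4.5, -3, 0.01, 0, 0, -1],
    [0, 0, 0, 0, 0, 0, -1]
  ]
}}

```text
t: 19.13
tcp_pos: [0.6485, 0.1189, 0.2916]
tool_rot: [0.269, 0.914, -0.29, -0.093]
force: [2.6, 0.7, -3.7]
finger_gap: 0.087
```

```bash
python3 -c "from h import*;st()";python3 lid.py 1.25 2 -36
```

```text
t 19.1333 q [ 0.196   0.7679  0.933  -0.4414  1.8804 -0.8426] tcp [0.6485 0.1189 0.2916] F [ 2.5675  0.6805 -3.6746] gap 0.08710665036625538
lid 1.1953773762348785 r 0.15025437349136556 tilt -35.450446353367155 y -0.12521728672598878
[-0.192, 3.592, -1.984, 0.005, -0.026, -0.012]
[-0.0, 3.239, -2.421, 0.005, 0.0, -0.0]
```

Emit:
{"fn": "servo_tool", "kwargs": {
  "motion": [
    [0, 4, -2.5, 0.005, 0, 0, -1],
    [0, 0, 0, 0, 0, 0, -1]
  ]
}}

```text
t: 19.3
tcp_pos: [0.6491, 0.1198, 0.2918]
tool_rot: [0.27, 0.911, -0.295, -0.096]
force: [3.1, 2.7, -0.7]
finger_gap: 0.093
```

```bash
python3 -c "from h import*;st()";python3 lid.py 1.25 1 -36
```

```text
t 19.3 q [ 0.199   0.7757  0.9219 -0.4482  1.8955 -0.842 ] tcp [0.6491 0.1198 0.2918] F [ 3.0959  2.6616 -0.7099] gap 0.09340912631474259
lid 1.2032132661197985 r 0.15036014540251047 tilt -36.16878025227685 y -0.12526223787806928
[-0.135, 6.075, -3.654, -0.003, -0.03, -0.014]
```

Emit:
{"fn": "servo_tool", "kwargs": {
  "motion": [
    [0, 0, 0, 0, 0, 0, -0.4],
    [0, 0, 0, 0, 0, 0, -0.4],
    [0, 0, 0, 0, 0, 0, -0.4],
    [0, 0, -5, 0, 0, 0, -0.4],
    [0, 0, -10, 0, 0, 0, -0.4],
    [0, 0, -20, 0, 0, 0, -0.4],
    [0, 0, -25, 0, 0, 0, -0.4],
    [0, 0, -25, 0, 0, 0, -0.4],
    [0, 0, -25, 0, 0, 0, -0.4],
    [0, 0, 0, 0, 0, 0, -0.4]
  ]
}}

```text
t: 20.13
tcp_pos: [0.6853, 0.1802, 0.3928]
tool_rot: [0.27, 0.914, -0.289, -0.094]
force: [-0.2, 0.2, 0.6]
finger_gap: 0.302
```

Run:
```python
from h import *
st()
s=manip.snapshot("side");t=manip.snapshot("top")
crop(s,"s23.png",200,0,520,330,1.8);crop(t,"t23.png",150,50,550,380,1.8)
```

```text
t 20.1333 q [ 0.2583  0.8263  0.5538 -0.4835  2.196  -0.9371] tcp [0.6853 0.1802 0.3928] F [-0.1616  0.2108  0.5819] gap 0.30186229238654944
```

View pics/s23.png

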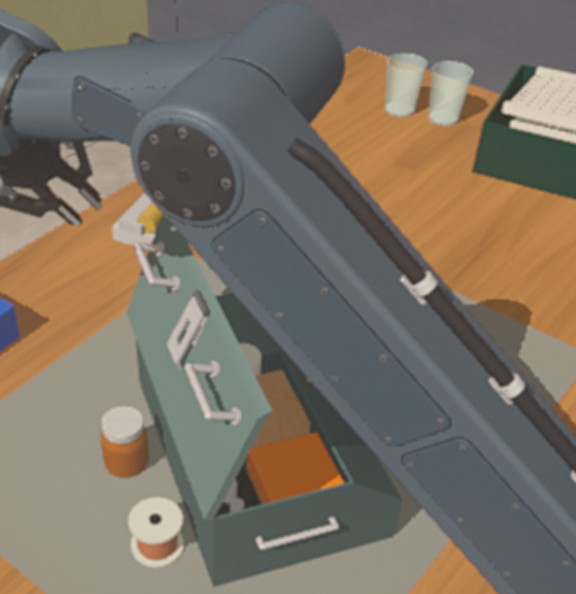

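View pics/t23.png

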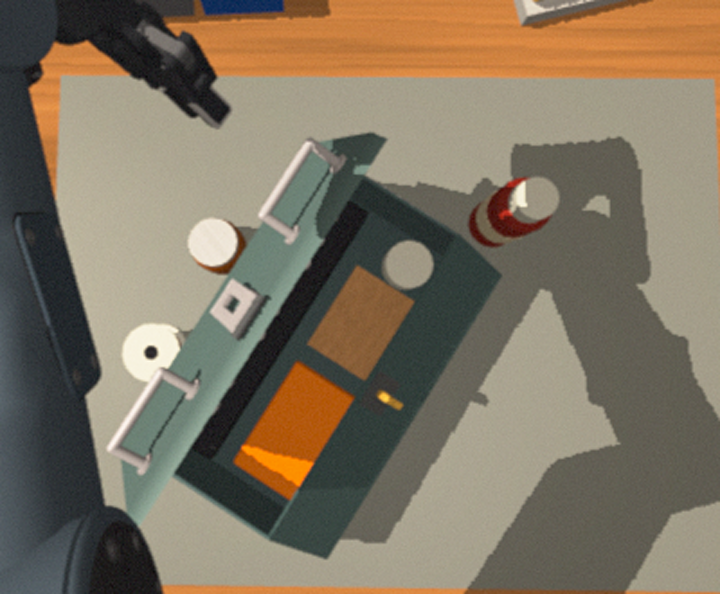

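Run:
```python
from h import *
s=manip.snapshot("side");t=manip.snapshot("top")
for L in(1.05,1.2):
  a=np.arctan2(47,-140)-L
  for y in(85,165):
    p=cw(131+147.7*np.cos(a),y,150+147.7*np.sin(a));print(L,y,(proj(t,p)-[150,50])*1.8,(proj(s,p)-[200,0])*1.8)
def cen(im,b,lo,hi):
    h=cv2.cvtColor(im,cv2.COLOR_RGB2HSV)[b[1]:b[3],b[0]:b[2]];y,x=np.nonzero(cv2.inRange(h,lo,hi));return x.mean()+b[0],y.mean()+b[1],len(x)
t0=cv2.imread("pics/top0.png")[:,:,::-1];s0=cv2.imread("pics/side0.png")[:,:,::-1]
for n,b in(("spool",(215,225,246,265)),("jar",(252,168,290,205)),("can",(405,140,470,192))):
    for im in(t0,t["frame"]): print(n,cen(im,b,(0,0,140),(180,70,255)) if n!="can" else cen(im,b,(0,120,40),(10,255,255)))
```

```text
1.05 85 [182.396  385.4512] [207.2687 364.098 ]
1.05 165 [133.9025 461.6003] [228.8589 411.3419]
1.2 85 [161.4872 372.6012] [189.4753 366.4553]
1.2 165 [112.6977 448.8297] [210.216  414.1536]
spool (np.float64(231.6917098445596), np.float64(244.73056994818654), 772)
spool (np.float64(229.51587982832618), np.float64(243.98111587982834), 1165)
jar (np.float64(267.3546712802768), np.float64(183.780276816609), 578)
jar (np.float64(266.4867256637168), np.float64(183.50245821042282), 1017)
can (np.float64(429.38666666666666), np.float64(170.06285714285715), 525)
can (np.float64(429.24953445065177), np.float64(170.3072625698324), 537)
```

```bash
python3 -c "
from station import manip
print(manip.sign_off())"
```

```text
the job is handed in; nothing more can be done
None
```

The chest is open and the job is handed in at about 20 s of the 69 s allowed; no verdict came back. I did the steps in the order you gave:

- **Staple:** I pinched the eye and turned it about 1.6 rad to its stop.
- **Strap:** I pinched the strap at its lip, swung it over to about 3.0 rad and let it drop onto the lid.
- **Lid:** I raised it by the right handle, then let go and backed the arm away.

**Last checks:**
- **Lid:** The gripper path gave 1.20 rad. After release, the left handle in the top view sat within about 3 px (in the enlarged picture) of where a 1.2 rad lid would put it.
- **Strap:** It lies flat on the lid in both views. I judged this by eye and did not measure its angle.
- **Can and jar:** Their image centres moved less than 1 px from the first picture.
- **Spool:** Its mask centre shifted by about 2 px, but the mask also grew a lot in the changed light. The hub read by eye was within about 1 px of where it started, so I take it as unmoved.
- **Contact:** The wrist force read under 1 N with the gripper clear of everything.

Early on, the sideways position drifted a few mm off target while closing on the eye. I opened the fingers, re-centred them and then gripped. Nothing else disagreed.

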